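# Put the tea cups away, chipped ones aside

### The job

Put the washed cups away: pull the chest drawer fully out, sort the cups from the two racks, then ease the drawer fully shut. Stand each good cup upright in a well of its own, flat on the drawer's silicone liner, porcelain in the back row and glass in the front row by the handle; cups with red tape round the rim are chipped and go upright into the round bamboo tray instead. Do not disturb the gaiwan, the strainer or the pitcher.

Things in the scene. Friction and masses are not known exactly. Their poses are not given: they have to be found in the camera images.
- chest: Origin: the foot of the chest's front, midway along it, on the desk. A small walnut tea chest, fixed: 250 deep x 318 wide x 124 mm high, open at the front towards the robot, where its one drawer slides out. x axis: level, from the front to the back of the chest; y: along its front to the robot's left.
- drawer (a joint): How far the drawer is out, m: 0 shut, 0.2 fully out (stop), along the chest's -x; 2 N friction, stays where left. Dark hard-silicone liner with six wells, 70 x 70 x 20 mm deep, 86 mm apart, in two rows of three. Measured from drawer_handle (chest's axes) the well floor centres are at y = +86, 0, -86 mm, z = -60 mm, x = +106 mm (front row) or +192 mm (back row).
- drawer_handle (a point): Middle of the drawer handle, moving with it: a level round brass bar 10 mm thick, 120 mm long along the chest's y, 86 mm above the desk, 38 mm in front of the face of the drawer's front panel (33 mm free behind the bar). The panel is 16 mm thick, 290 mm wide, its top edge 110 mm and the drawer sides 50 mm above the desk. Axes as the chest's: x to the back, y to the robot's left, z up.
- rack_left: Slotted bamboo cup rack on the robot's left, fixed: a slatted board 410 long (its x, running roughly away from the robot) x 120 wide (y), top 14 mm above the desk, no rim. Origin: centre of its underside. Four cup places 86 mm apart along its length; racks hold porcelain and glass cups mixed, and some places may be empty.
- rack_right: The same rack on the robot's right.
- reject_tray: Loose round shallow bamboo tray for rejects, 167 mm across, rim 28 mm high, inner floor 6 mm above its underside and about 74 mm in radius; 0.45 kg. Origin: centre of its underside. It stands on the robot's left or right, beside a rack on the side away from the chest, and has room for two cups side by side, 66 to 72 mm apart (centre of each up to 45 mm from the tray's).
- gaiwan: Bystander: dark stoneware gaiwan (lidded tea bowl on its saucer), 104 mm across, 99 mm high, loose. Origin: centre of its underside.
- strainer: Bystander: steel tea strainer on a stand, 68 mm foot, 84 mm high, with a handle reaching 95 mm along its x, loose. Origin: centre of its underside.
- pitcher: Bystander: clear glass serving pitcher, 74 mm across, 90 mm high, handle along its x, loose. Origin: centre of its underside.
- porcelain1: White porcelain cup with a thin blue line near its foot: straight, 58 mm outside diameter, 70 mm high, wall 4 mm, mouth up, about 0.13 kg. Origin: centre of its underside. May be absent.
- porcelain2: White porcelain cup with a thin blue line near its foot: straight, 58 mm outside diameter, 70 mm high, wall 4 mm, mouth up, about 0.13 kg. Origin: centre of its underside. May be absent.
- porcelain3: White porcelain cup with a thin blue line near its foot: straight, 58 mm outside diameter, 70 mm high, wall 4 mm, mouth up, about 0.13 kg. Origin: centre of its underside. May be absent.
- glass1: Green glass cup: straight, 58 mm outside diameter, 80 mm high, wall 4 mm, mouth up, about 0.12 kg. Origin: centre of its underside. May be absent.
- glass2: Green glass cup: straight, 58 mm outside diameter, 80 mm high, wall 4 mm, mouth up, about 0.12 kg. Origin: centre of its underside. May be absent.
- glass3: Green glass cup: straight, 58 mm outside diameter, 80 mm high, wall 4 mm, mouth up, about 0.12 kg. Origin: centre of its underside. May be absent.
- taped_porcelain: White porcelain cup marked as chipped with red tape folded all round its rim: otherwise like the other cups, 58 mm diameter, 70 mm high. A reject. Origin: centre of its underside. May be absent.
- taped_glass: Green glass cup marked as chipped with red tape folded all round its rim: otherwise like the other cups, 58 mm diameter, 80 mm high. A reject. Origin: centre of its underside. May be absent.

How it is judged:
On the way, in this order (a step that is already met when the one before it is completed fails the run):
1. the drawer is pulled out to its stop (within 10 mm) (value of joint drawer above 0.19 m), for 0.2 s.
2. with the drawer still out (more than 150 mm), every good cup stands in a well of its row (x of porcelain1 in the frame of drawer_handle between 0.182 and 0.202 m and (y of porcelain1 in the frame of drawer_handle between 0.076 and 0.096 m or y of porcelain1 in the frame of drawer_handle between -0.01 and 0.01 m or y of porcelain1 in the frame of drawer_handle between -0.096 and -0.076 m) and z of each of porcelain1, porcelain2, porcelain3, glass1, glass2, glass3 in the frame of drawer_handle below -0.05 m and angle between each of porcelain1, porcelain2, porcelain3, glass1, glass2, glass3's own z axis and vertical below 0.12 rad and x of porcelain2 in the frame of drawer_handle between 0.182 and 0.202 m and (y of porcelain2 in the frame of drawer_handle between 0.076 and 0.096 m or y of porcelain2 in the frame of drawer_handle between -0.01 and 0.01 m or y of porcelain2 in the frame of drawer_handle between -0.096 and -0.076 m) and x of porcelain3 in the frame of drawer_handle between 0.182 and 0.202 m and (y of porcelain3 in the frame of drawer_handle between 0.076 and 0.096 m or y of porcelain3 in the frame of drawer_handle between -0.01 and 0.01 m or y of porcelain3 in the frame of drawer_handle between -0.096 and -0.076 m) and x of glass1 in the frame of drawer_handle between 0.096 and 0.116 m and (y of glass1 in the frame of drawer_handle between 0.076 and 0.096 m or y of glass1 in the frame of drawer_handle between -0.01 and 0.01 m or y of glass1 in the frame of drawer_handle between -0.096 and -0.076 m) and x of glass2 in the frame of drawer_handle between 0.096 and 0.116 m and (y of glass2 in the frame of drawer_handle between 0.076 and 0.096 m or y of glass2 in the frame of drawer_handle between -0.01 and 0.01 m or y of glass2 in the frame of drawer_handle between -0.096 and -0.076 m) and x of glass3 in the frame of drawer_handle between 0.096 and 0.116 m and (y of glass3 in the frame of drawer_handle between 0.076 and 0.096 m or y of glass3 in the frame of drawer_handle between -0.01 and 0.01 m or y of glass3 in the frame of drawer_handle between -0.096 and -0.076 m) and value of joint drawer above 0.15 m), for 0.2 s.
At the end, for the whole second after the job is handed in: Drawer shut (within 6 mm); good porcelain cups in back-row wells, good glass in front-row wells (each within 10 mm of the well's centre in x, y and z, tilt under 0.12 rad); taped cups on the reject tray's floor (within 55 mm of its centre, underside under 14 mm up, tilt under 0.15 rad) (x of porcelain1 in the frame of drawer_handle between 0.182 and 0.202 m and (y of porcelain1 in the frame of drawer_handle between 0.076 and 0.096 m or y of porcelain1 in the frame of drawer_handle between -0.01 and 0.01 m or y of porcelain1 in the frame of drawer_handle between -0.096 and -0.076 m) and z of each of porcelain1, porcelain2, porcelain3, glass1, glass2, glass3 in the frame of drawer_handle below -0.05 m and angle between each of porcelain1, porcelain2, porcelain3, glass1, glass2, glass3's own z axis and vertical below 0.12 rad and x of porcelain2 in the frame of drawer_handle between 0.182 and 0.202 m and (y of porcelain2 in the frame of drawer_handle between 0.076 and 0.096 m or y of porcelain2 in the frame of drawer_handle between -0.01 and 0.01 m or y of porcelain2 in the frame of drawer_handle between -0.096 and -0.076 m) and x of porcelain3 in the frame of drawer_handle between 0.182 and 0.202 m and (y of porcelain3 in the frame of drawer_handle between 0.076 and 0.096 m or y of porcelain3 in the frame of drawer_handle between -0.01 and 0.01 m or y of porcelain3 in the frame of drawer_handle between -0.096 and -0.076 m) and x of glass1 in the frame of drawer_handle between 0.096 and 0.116 m and (y of glass1 in the frame of drawer_handle between 0.076 and 0.096 m or y of glass1 in the frame of drawer_handle between -0.01 and 0.01 m or y of glass1 in the frame of drawer_handle between -0.096 and -0.076 m) and x of glass2 in the frame of drawer_handle between 0.096 and 0.116 m and (y of glass2 in the frame of drawer_handle between 0.076 and 0.096 m or y of glass2 in the frame of drawer_handle between -0.01 and 0.01 m or y of glass2 in the frame of drawer_handle between -0.096 and -0.076 m) and x of glass3 in the frame of drawer_handle between 0.096 and 0.116 m and (y of glass3 in the frame of drawer_handle between 0.076 and 0.096 m or y of glass3 in the frame of drawer_handle between -0.01 and 0.01 m or y of glass3 in the frame of drawer_handle between -0.096 and -0.076 m) and horizontal distance between each of taped_porcelain, taped_glass and reject_tray below 0.055 m and z of each of taped_porcelain, taped_glass in the frame of reject_tray below 0.014 m and angle between each of taped_porcelain, taped_glass's own z axis and vertical below 0.15 rad and value of joint drawer below 0.006 m); the robot touches nothing.
It fails at once if the gaiwan is pushed more than 30 mm from its place or tipped over (distance of gaiwan from where it was at the start of the episode above 0.03 m or angle between gaiwan's own z axis and vertical above 0.5 rad).
It fails at once if the strainer is pushed more than 30 mm from its place or tipped over (distance of strainer from where it was at the start of the episode above 0.03 m or angle between strainer's own z axis and vertical above 0.5 rad).
It fails at once if the pitcher is pushed more than 30 mm from its place or tipped over (distance of pitcher from where it was at the start of the episode above 0.03 m or angle between pitcher's own z axis and vertical above 0.5 rad).
It fails at once if the drawer is slammed shut (faster than 0.5 m/s) (velocity of joint drawer below -0.5 m/s).
Of porcelain1, porcelain2, porcelain3, glass1, glass2, glass3 only 4 to 6 are there at a start; the rules pass over those that are not, and their reading is None.
Of taped_porcelain, taped_glass only 1 to 2 are there at a start; the rules pass over those that are not, and their reading is None.
At some moment in a run one of taped_porcelain, taped_glass, reject_tray may be knocked a few centimetres aside while the robot is not near it.
It also fails if it takes over 210 s, if anything falls off the work surface, if the arm or the gripper's body presses on something with over 40 N, if the wrist force passes 120 N, or if a joint passes its speed limit or range.

### The arm

A 6-joint arm with a two-finger parallel gripper is mounted at the origin on the work surface. World frame = base frame: x ahead of the robot, y to its left, z up, the work surface at z = 0. Lengths are in m, angles in rad, forces in N, time in s.
With the tool pointing down it reaches from about 0.375 to 0.9 m from the base axis. Payload 3.1 kg.
Tool frame: the origin (TCP) lies at the very end of the fingers, on their centre line; the grasp point (between the pads) lies 19 mm behind it; z points along the fingers, y is the line along which they close (so a half turn about z gives the same grasp; the last joint's range is limited). The gripper opens to 85 mm and grips with 20 to 120 N. Pads are 22 mm wide; open, the fingers measure 114 mm over their backs; the gripper's body (76 mm by 85 mm) begins 54 mm behind the grasp point. The pads swing forward as they close: fully open they stand 13 mm farther back than shut.
Start: joints at [-1.514, 0.527, 1.433, -0, 1.181, -0.178], TCP at [0.145, -0.608, 0.231] pointing down, gripper open.
Joint ranges: [-3.08, 3.08], [-0.75, 2.2], [0.22, 2.44], [-1.43, 4.57], [0, 2.65], [-2.85, 2.85]. Speed limits (rad/s): [2.79, 2.79, 3.14, 3.14, 3.14, 3.14].

### API

Orientations are given as a unit quaternion [w, x, y, z].
In Python, from bench import sensors, vision, robot gives the robot as it stands.
- The arm moves only by the tool arm_command, never from a script. Its argument "targets" is a list of rows, each a list of 7 numbers: the shift along the tool's x, y, z in m, then the turn, a rotation vector about the tool's x, y, z in degrees, then the finger opening in m, from 0 to 0.0854. A call has exactly 5 rows; each row is the pose to reach, as a shift and turn from the pose commanded when the call began, along the tool's axes at that moment; what a row does not reach only later rows make up. A row lasts 1/12 s, in which the tool goes at most 41.7 mm and 7.16 degrees, less where a joint would pass 70% of its speed; a pose out of reach is approached as far as the arm can. A call with a gripper value outside its range is refused whole. The fingers move at their own pace and stop on an object; "force" is the grip in N (left out, the last holds). Time passes only in rows, so rows that repeat a pose let the fingers close, or fill a call up. It gives the time, the measured TCP pose, the force, the opening and the grip force at its end, in the units of the state.
- sensors.state(): the state, without advancing time (a new reading comes with each control period).
- vision.read_camera(name): name is "scene" or "top" or "wrist"; returns the picture (480x640x3 uint8, red, green, blue); there is no depth.
- vision.camera_model(name): a dict with "fx", "fy", "cx", "cy" (pixels), "R" (3x3) and "t" (3): a world point X has camera coordinates R X + t; the wrist camera has in their place "mount" (4x4, takes a point from camera to tool coordinates, whose origin is the TCP and whose axes are the flange's). Camera axes: x right, y down, z forward; pixel columns grow to the right and rows downward; lengths in m; the calibration is good to about 2 mm. A picture is of the moment at which its call begins: read the wrist's pose just before it. camera_model takes no time and is no camera call.
- robot.job_done(): hands the job in; it is judged then, once.
The state is a dict: "time_s": time; "joint_positions": joint angles; "qvel": joint speeds; "joint_efforts": joint torques, N m; "ee_pos": TCP position; "orientation": TCP orientation; "ft_force": force on the tool from outside, world axes, zero at the start; "torque": the same for the moment, N m; "finger_gap": opening from 0.0 (shut) to 1.0 (fully open); "grip_force": force on a finger pad.
Only numpy, scipy, OpenCV 4.12 (cv2) and the standard library are available. Lean on these libraries where they do the work, as an engineer would, in place of code of your own. Each camera call takes 0.05 s, during which the arm holds its last target. There are 200 camera calls.

## Working session

There is one attempt and no reset: what is moved stays moved. The work goes in short steps, Python scripts to look and compute and a tool call to move; the robot and the scene stay as the last step left them, time stands still between calls to the robot, and variables do not carry over. Pictures are saved under pics/ and viewed, at most 17 in all, crops included, and the job is handed in when it is done.

Besides the shell and the picture viewer there is one more tool, called after "Emit:" as name([rows], argument=value, ...), one row to a line, values as JSON. arm_command: Moves the arm, as the interface text tells. Its arguments: {"type":"object","properties":{"targets":{"type":"array","items":{"type":"array","items":{"type":"number"}}},"force":{"type":"number"}},"required":["targets"]}

```bash
ls; mkdir -p pics; python3 - <<'E'
from bench import sensors, vision, robot
import cv2,json
s=sensors.state();print(s)
for n in("scene","top","wrist"):
    im=vision.read_camera(n);cv2.imwrite(f"pics/{n}0.png",im[:,:,::-1]);print(n,vision.camera_model(n))
E
```

```text
pics
{'time_s': 0.0, 'joint_positions': array([-1.51451153e+00,  5.28480289e-01,  1.43390743e+00, -6.90808242e-07,
        1.18138249e+00, -1.78484918e-01]), 'qvel': array([ 0.00108266, -0.00033547, -0.00156413, -0.00206797,  0.00092257,
        0.00073462]), 'joint_efforts': array([-1.15750994e-03, -4.42349374e+01, -1.78025490e+01, -2.80036629e-04,
        8.49187811e-03, -1.35878705e-05]), 'ee_pos': array([ 0.14538368, -0.60712108,  0.2303233 ]), 'orientation': array([-1.08676837e-03,  9.93117701e-01,  1.17115525e-01,  6.61643697e-05]), 'ft_force': array([ 0.55052671, -0.13275165, -0.60642789]), 'torque': array([-0.01254082, -0.04076138,  0.00151724]), 'grip_force': 0.0, 'finger_gap': 0.9994776741410645}
scene {'fx': 547.9214874007129, 'fy': 547.9214874007129, 'cx': 318.69031242085765, 'cy': 234.79687412265534, 'R': array([[-0.25692296,  0.96631422,  0.01508035],
       [ 0.81228782,  0.2243724 , -0.53837304],
       [-0.52362114, -0.12607081, -0.84257169]]), 't': array([ 0.11889826, -0.40048942,  1.6742766 ])}
top {'fx': 452.8197006669423, 'fy': 452.8197006669423, 'cx': 317.82101674662954, 'cy': 243.15685899163088, 'R': array([[ 0.00958688, -0.99981904,  0.01643131],
       [-0.99282808, -0.0114755 , -0.11899879],
       [ 0.11916581, -0.01517264, -0.99275843]]), 't': array([-0.0067219 ,  0.55149888,  1.3474006 ])}
wrist {'fx': 346.1616043218293, 'fy': 346.1616043218293, 'cx': 320.910832630815, 'cy': 240.87563290444498, 'mount': array([[ 2.63433049e-04, -9.52538333e-01, -3.04418553e-01,
         7.74783410e-02],
       [ 9.99999327e-01,  5.94765135e-04, -9.95680834e-04,
        -9.15101291e-05],
       [ 1.12948170e-03, -3.04418086e-01,  9.52537849e-01,
        -1.43484617e-01],
       [ 0.00000000e+00,  0.00000000e+00,  0.00000000e+00,
         1.00000000e+00]])}
```

View pics/top0.png

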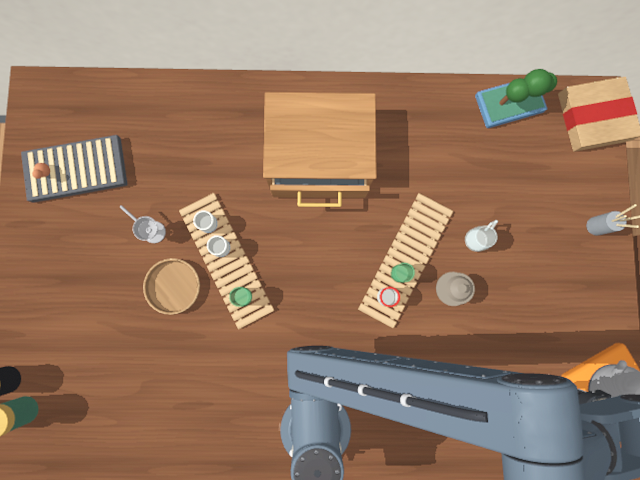

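View pics/scene0.png

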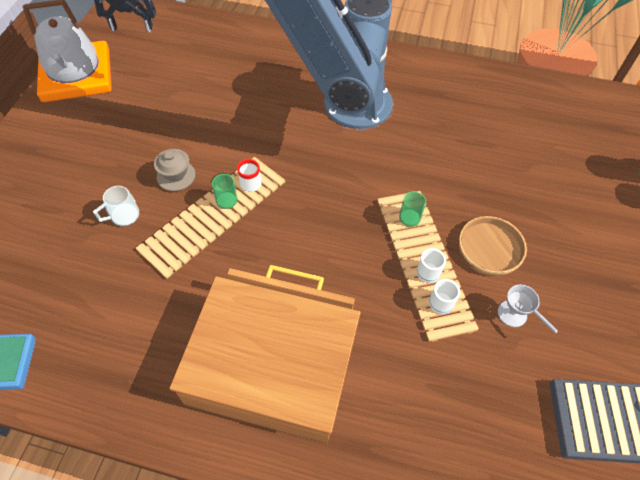

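The top view shows:
- Porcelain at (204,220) and (218,245), and glass at (241,297), on the left rack.
- Glass at (402,272) and taped porcelain at (389,296) on the right rack.
- The tray at (172,286), and the handle at (319,204).

The scene view agrees, so there are 5 cups. Next I'll measure them by colour segmentation.

```bash
cat > h.py <<'E'
import numpy as np,cv2
from bench import sensors,vision,robot
def ray(n,u,v,z,st=None):
    m=vision.camera_model(n)
    d=np.array([(u-m['cx'])/m['fx'],(v-m['cy'])/m['fy'],1.])
    if n=='wrist':
        from scipy.spatial.transform import Rotation as Ro
        st=st or sensors.state();q=st['orientation'];Rt=Ro.from_quat([q[1],q[2],q[3],q[0]]).as_matrix()
        M=m['mount'];o=Rt@M[:3,3]+st['ee_pos'];w=Rt@M[:3,:3]@d
    else:
        o=-m['R'].T@m['t'];w=m['R'].T@d
    return (o+w*(z-o[2])/w[2])
def proj(n,X):
    m=vision.camera_model(n);c=m['R']@np.asarray(X)+m['t'];return np.array([m['fx']*c[0]/c[2]+m['cx'],m['fy']*c[1]/c[2]+m['cy']])
E
python3 - <<'E'
from h import *
im=cv2.imread('pics/top0.png')
c=cv2.resize(im[170:330,140:460],None,fx=2.5,fy=2.5,interpolation=cv2.INTER_CUBIC);cv2.imwrite('pics/c1.png',c)
for n in('top','scene'):
    hsv=cv2.cvtColor(cv2.imread(f'pics/{n}0.png'),cv2.COLOR_BGR2HSV)
    for nm,lo,hi,z in(('green',(50,80,40),(80,255,255),.094),('white',(0,0,150),(180,50,255),.084),('red',(172,130,90),(180,255,255),.084),('brass',(20,150,120),(30,255,255),.086)):
        m=cv2.inRange(hsv,lo,hi)
        k,l,s,ce=cv2.connectedComponentsWithStats(m)
        for i in range(1,k):
            if s[i,4]>40:
                x,y,w,h,a=s[i]
                X=ray(n,ce[i][0],ce[i][1],z)
                if .2<X[0]<.9 and abs(X[1])<.6: print(n,nm,s[i],ce[i].round(1),X.round(3))
E
```

```text
top green [392 263  22  20 272] [402.5 272.5] [ 0.461 -0.246  0.094]
top green [230 287  22  19 141] [243.3 295.4] [0.391 0.212 0.094]
top white [120 205  45  38 517] [148.4 227.9] [0.585 0.496 0.084]
top white [193 210  25  23 409] [204.5 221.1] [0.607 0.334 0.084]
top white [465 220  33  32 691] [481.3 236.8] [ 0.57  -0.483  0.084]
top white [206 235  25  22 391] [217.7 245.7] [0.534 0.292 0.084]
top white [436 272  38  34 862] [452.9 288.6] [ 0.417 -0.395  0.084]
top white [377 289   7  17  42] [379.  296.8] [ 0.391 -0.179  0.084]
top white [382 289  16  16 198] [389.3 296.6] [ 0.392 -0.209  0.084]
scene green [212 174  26  34 677] [224.4 190.5] [ 0.485 -0.24   0.094]
scene green [400 192  26  34 668] [412.2 208.4] [0.413 0.224 0.094]
scene white [157 150  38  40 616] [176.8 169.2] [ 0.446 -0.386  0.084]
scene white [240 164  17  10 136] [247.9 168.5] [ 0.395 -0.21   0.084]
scene white [239 173  23  19 265] [250.7 183.1] [ 0.438 -0.187  0.084]
scene white [  93  186   46   40 1167] [118.5 206.2] [ 0.594 -0.478  0.084]
scene white [ 417  248   43   66 1568] [437.7 280.7] [0.591 0.315 0.084]
scene white [ 499  284   59   49 1069] [519.1 306.8] [0.608 0.5   0.084]
scene brass [272 268  49  21  76] [298.4 274.9] [0.662 0.004 0.086]
```

View pics/c1.png

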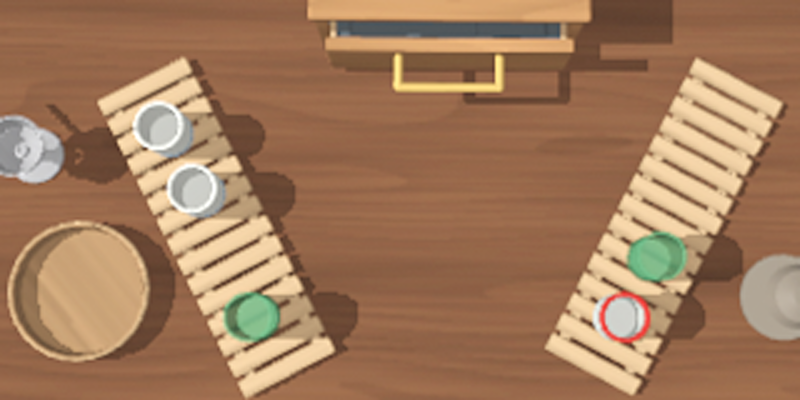

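Two porcelain, two glass and one taped porcelain cup; the drawer is about 30 mm ajar. I'll refine the poses by fitting silhouettes in both cameras.

```bash
cat > fit.py <<'E'
from h import *
from scipy.optimize import minimize
T=np.linspace(0,2*np.pi,60)
def hull(n,x,y,z0,h,r):
    P=[(x+r*np.cos(t),y+r*np.sin(t),z) for z in(z0,z0+h) for t in T]
    return cv2.convexHull(np.array([proj(n,p) for p in P],np.float32))
def mask(im,kind):
    hsv=cv2.cvtColor(im,cv2.COLOR_BGR2HSV)
    if kind=='g': return cv2.inRange(hsv,(48,70,30),(85,255,255))
    w=cv2.inRange(hsv,(0,0,95),(180,70,255))
    return w|cv2.inRange(hsv,(172,120,80),(180,255,255))|cv2.inRange(hsv,(0,150,80),(5,255,255)) if kind=='t' else w
def fit(ims,kind,x0,z0,h,r=.029):
    def cost(p):
        c=0
        for n,im in ims.items():
            S=4;M=mask(im,kind)
            hu=hull(n,p[0],p[1],z0,h,r)[:,0]
            u0,v0=(np.array(proj(n,(*x0,z0+h/2)))-30).astype(int)
            Mc=cv2.resize(M[v0:v0+60,u0:u0+60],None,fx=S,fy=S,interpolation=cv2.INTER_LINEAR)>127
            B=np.zeros(Mc.shape,np.uint8);cv2.fillPoly(B,[np.int32(((hu-[u0,v0]+.5)*S).round())],1);B=B>0
            c+=1-(B&Mc).sum()/(B|Mc).sum()
        return c/len(ims)
    x=minimize(cost,x0,method='Nelder-Mead',options=dict(initial_simplex=[x0,np.add(x0,(.01,0)),np.add(x0,(0,.01))],xatol=2e-4,fatol=1e-4))
    return x.x.round(4),round(x.fun,3)
E
python3 - <<'E'
from fit import *
I={n:cv2.imread(f'pics/{n}0.png') for n in('top','scene')}
for nm,k,x0,h in(('pA','w',(.607,.334),.07),('pB','w',(.534,.292),.07),('gL','g',(.391,.212),.08),('gR','g',(.461,-.24),.08),('tp','t',(.392,-.209),.07)):
    print(nm,*[fit({n:I[n] for n in s},k,x0,.014,h) for s in(('top',),('scene',),('top','scene'))])
q=lambda u,v,z:ray('top',u/2.5+140,v/2.5+170,z).round(4)
print('handle',q(397,88,.086),q(502,88,.086),'panel',q(327,46,.11),q(572,49,.11),'chest',q(308,20,.124),q(590,20,.124))
print('tray',[q(8,290,.028),q(149,290,.028),q(80,221,.028),q(80,360,.028)])
print('rackL',q(98,103,.014),q(186,58,.014),q(336,347,.014),q(248,397,.014));print('rackR',q(695,58,.014),q(785,103,.014),q(545,347,.014),q(635,392,.014))
E
```

```text
Traceback (most recent call last):
  File "fit.py", line 23, in fit
    x=minimize(cost,x0,method='Nelder-Mead',options=dict(initial_simplex=[x0,np.add(x0,(.01,0)),np.add(x0,(0,.01))],xatol=2e-4,fatol=1e-4))
  File "fit.py", line 17, in cost
    hu=hull(n,p[0],p[1],z0,h,r)[:,0]
       ~~~~^^^^^^^^^^^^^^^^^^^^
  File "fit.py", line 6, in hull
    return cv2.convexHull(np.array([proj(n,p) for p in P],np.float32))
                                    ~~~~^^^^^
  File "h.py", line 14, in proj
    m=vision.camera_model(n);c=m['R']@np.asarray(X)+m['t'];return np.array([m['fx']*c[0]/c[2]+m['cx'],m['fy']*c[1]/c[2]+m['cy']])
ValueError: time passes only in moves, steps and waits
```

```bash
sed -i 's/^def ray/CM={n:vision.camera_model(n) for n in("top","scene","wrist")}\ndef ray/; s/m=vision.camera_model(n)/m=CM[n]/' h.py
cat > m1.py <<'E'
from fit import *
I={n:cv2.imread(f'pics/{n}0.png') for n in('top','scene')}
for nm,k,x0,h in(('pA','w',(.607,.334),.07),('pB','w',(.534,.292),.07),('gL','g',(.391,.212),.08),('gR','g',(.461,-.24),.08),('tp','t',(.392,-.209),.07)):
    print(nm,*[fit({n:I[n] for n in s},k,x0,.014,h) for s in(('top',),('scene',),('top','scene'))])
q=lambda u,v,z:ray('top',u/2.5+140,v/2.5+170,z).round(4)
print('handle',q(397,88,.086),q(502,88,.086),'panel',q(327,46,.11),q(572,49,.11),'chest',q(308,20,.124),q(590,20,.124))
print('tray',[q(8,290,.028),q(149,290,.028),q(80,221,.028),q(80,360,.028)])
print('rackL',q(98,103,.014),q(186,58,.014),q(336,347,.014),q(248,397,.014));print('rackR',q(695,58,.014),q(785,103,.014),q(545,347,.014),q(635,392,.014))
E
python3 m1.py
```

```text
pA (array([0.6123, 0.3398]), np.float64(0.464)) (array([0.6077, 0.3382]), np.float64(0.348)) (array([0.6102, 0.3386]), np.float64(0.428))
pB (array([0.5384, 0.298 ]), np.float64(0.467)) (array([0.5331, 0.2968]), np.float64(0.317)) (array([0.5361, 0.2966]), np.float64(0.413))
gL (array([0.3892, 0.2239]), np.float64(0.154)) (array([0.3819, 0.2242]), np.float64(0.126)) (array([0.3884, 0.2242]), np.float64(0.143))
gR (array([ 0.4638, -0.2517]), np.float64(0.133)) (array([ 0.458 , -0.2552]), np.float64(0.1)) (array([ 0.4623, -0.253 ]), np.float64(0.129))
tp (array([ 0.3925, -0.2098]), np.float64(0.16)) (array([ 0.3876, -0.2123]), np.float64(0.113)) (array([ 0.3919, -0.2103]), np.float64(0.161))
handle [0.6576 0.0573 0.086 ] [ 0.6592 -0.0671  0.086 ] panel [0.7014 0.1389 0.11  ] [ 0.7017 -0.1473  0.11  ] chest [0.7284 0.1602 0.124 ] [ 0.733  -0.1665  0.124 ]
tray [array([0.4164, 0.5228, 0.028 ]), array([0.418 , 0.3539, 0.028 ]), array([0.5005, 0.4406, 0.028 ]), array([0.3339, 0.4327, 0.028 ])]
rackL [0.6487 0.4297 0.014 ] [0.7071 0.323  0.014 ] [0.3518 0.1286 0.014 ] [0.2911 0.2333 0.014 ]
rackR [ 0.7156 -0.3146  0.014 ] [ 0.6596 -0.4269  0.014 ] [ 0.3541 -0.1254  0.014 ] [ 0.3011 -0.2346  0.014 ]
```

Rack-place geometry agrees with the fits to within a few mm. Now I'll go to the drawer: first turn so the fingers close along x, then translate.

Emit:
arm_command([
  [0,0,0,0,0,-7,0.03],
  [0,0,0,0,0,-14,0.03],
  [0,0,0,0,0,-21,0.03],
  [0,0,0,0,0,-28,0.03],
  [0,0,0,0,0,-35,0.03],
])

```text
time_s: 0.57
ee_pos: [0.1454, -0.6075, 0.2309]
orientation: [-0.0, 0.911, 0.413, 0.0]
ft_force: [0.9, -0.8, 0.0]
finger_gap: 0.351
grip_force: 0.0
```

Emit:
arm_command([
  [0,0,0,0,0,-7,0.03],
  [0,0,0,0,0,-14,0.03],
  [0,0,0,0,0,-21,0.03],
  [0,0,0,0,0,-28,0.03],
  [0,0,0,0,0,-35,0.03],
])

```text
time_s: 0.98
ee_pos: [0.1454, -0.6075, 0.2309]
orientation: [-0.0, 0.744, 0.668, 0.0]
ft_force: [0.8, -0.2, -0.4]
finger_gap: 0.353
grip_force: 0.0
```

Emit:
arm_command([
  [0,0,0,0,0,-7,0.03],
  [0,0,0,0,0,-7.3,0.03],
  [0,0,0,0,0,-7.3,0.03],
  [0,0,0,0,0,-7.3,0.03],
  [0,0,0,0,0,-7.3,0.03],
])

```text
time_s: 1.4
ee_pos: [0.1454, -0.6078, 0.2312]
orientation: [-0.0, 0.703, 0.711, 0.0]
ft_force: [-0.2, 0.5, 0.3]
finger_gap: 0.345
grip_force: 0.0
```

Emit:
arm_command([
  [0.03,0.026,0,0,0,0,0.03],
  [0.06,0.052,0,0,0,0,0.03],
  [0.09,0.078,0,0,0,0,0.03],
  [0.12,0.104,0,0,0,0,0.03],
  [0.15,0.13,0,0,0,0,0.03],
])

```text
time_s: 1.82
ee_pos: [0.2742, -0.4547, 0.2314]
orientation: [0.0, 0.703, 0.711, 0.0]
ft_force: [0.7, -0.4, -0.5]
finger_gap: 0.352
grip_force: 0.0
```

Emit:
arm_command([
  [0.03,0.026,0,0,0,0,0.03],
  [0.06,0.052,0,0,0,0,0.03],
  [0.09,0.078,0,0,0,0,0.03],
  [0.12,0.104,0,0,0,0,0.03],
  [0.15,0.13,0,0,0,0,0.03],
])

```text
time_s: 2.23
ee_pos: [0.4025, -0.3029, 0.2316]
orientation: [0.0, 0.703, 0.711, -0.0]
ft_force: [0.3, -0.4, 0.4]
finger_gap: 0.35
grip_force: 0.0
```

Emit:
arm_command([
  [0.03,0.026,0,0,0,0,0.03],
  [0.06,0.052,0,0,0,0,0.03],
  [0.09,0.078,0,0,0,0,0.03],
  [0.12,0.104,0,0,0,0,0.03],
  [0.15,0.13,0,0,0,0,0.03],
])

```text
time_s: 2.65
ee_pos: [0.5306, -0.151, 0.2315]
orientation: [0.0, 0.703, 0.711, 0.0]
ft_force: [0.8, -1.0, -0.2]
finger_gap: 0.353
grip_force: 0.0
```

Emit:
arm_command([
  [0.03,0.026,0,0,0,0,0.03],
  [0.06,0.052,0,0,0,0,0.03],
  [0.09,0.078,0,0,0,0,0.03],
  [0.12,0.104,0,0,0,0,0.03],
  [0.145,0.13,0,0,0,0,0.03],
])

```text
time_s: 3.07
ee_pos: [0.6584, -0.0034, 0.2314]
orientation: [-0.0, 0.703, 0.712, 0.0]
ft_force: [1.1, 0.2, -0.4]
finger_gap: 0.351
grip_force: 0.0
```

Emit:
arm_command([
  [0,0,0.035,0,0,0,0.03],
  [0,0,0.07,0,0,0,0.03],
  [0,0,0.1,0,0,0,0.03],
  [0,0,0.13,0,0,0,0.03],
  [0,0,0.16,0,0,0,0.03],
])

```text
time_s: 3.48
ee_pos: [0.6576, -0.0058, 0.0699]
orientation: [0.0, 0.703, 0.711, 0.0]
ft_force: [0.4, -0.1, 0.4]
finger_gap: 0.351
grip_force: 0.0
```

Emit:
arm_command([
  [0,0,0.002,0,0,0,0.03],
  [0,0,0.002,0,0,0,0.0],
  [0,0,0.002,0,0,0,0.0],
  [0,0,0.002,0,0,0,0.0],
  [0,0,0.002,0,0,0,0.0],
], force=40)

```text
time_s: 3.9
ee_pos: [0.6577, -0.0061, 0.0692]
orientation: [0.0, 0.703, 0.711, 0.0]
ft_force: [1.1, -0.8, -7.2]
finger_gap: 0.094
grip_force: 38.8
```

Emit:
arm_command([
  [0,0,0,0,0,0,0],
  [0,0,0,0,0,0,0.0],
  [0,-0.005,0,0,0,0,0.0],
  [0,-0.012,0,0,0,0,0.0],
  [0,-0.02,0,0,0,0,0.0],
])

```text
time_s: 4.32
ee_pos: [0.637, -0.0062, 0.0692]
orientation: [0.0, 0.702, 0.712, 0.0]
ft_force: [2.4, 0.1, -8.2]
finger_gap: 0.101
grip_force: 39.4
```

Emit:
arm_command([
  [0,-0.015,0,0,0,0,0],
  [0,-0.03,0,0,0,0,0.0],
  [0,-0.045,0,0,0,0,0.0],
  [0,-0.06,0,0,0,0,0.0],
  [0,-0.075,0,0,0,0,0.0],
])

```text
time_s: 4.73
ee_pos: [0.5608, -0.0066, 0.0692]
orientation: [-0.001, 0.703, 0.712, 0.0]
ft_force: [3.0, 1.5, -13.5]
finger_gap: 0.094
grip_force: 39.4
```

Emit:
arm_command([
  [0,-0.015,0,0,0,0,0],
  [0,-0.03,0,0,0,0,0.0],
  [0,-0.04,0,0,0,0,0.0],
  [0,-0.05,0,0,0,0,0.0],
  [0,-0.058,0,0,0,0,0.0],
])

```text
time_s: 5.15
ee_pos: [0.502, -0.0069, 0.0692]
orientation: [-0.002, 0.703, 0.711, -0.0]
ft_force: [1.9, 5.2, -13.6]
finger_gap: 0.099
grip_force: 39.3
```

Emit:
arm_command([
  [0,-0.003,0,0,0,0,0],
  [0,-0.006,0,0,0,0,0.0],
  [0,-0.009,0,0,0,0,0.0],
  [0,-0.012,0,0,0,0,0.0],
  [0,-0.015,0,0,0,0,0.0],
])

```text
time_s: 5.57
ee_pos: [0.4887, -0.007, 0.0692]
orientation: [-0.001, 0.703, 0.711, 0.0]
ft_force: [1.2, 7.0, -12.4]
finger_gap: 0.097
grip_force: 39.4
```

Emit:
arm_command([
  [0,-0.003,0,0,0,0,0],
  [0,-0.006,0,0,0,0,0.0],
  [0,-0.009,0,0,0,0,0.0],
  [0,-0.011,0,0,0,0,0.0],
  [0,-0.013,0,0,0,0,0.0],
])

```text
time_s: 5.98
ee_pos: [0.4823, -0.0072, 0.0693]
orientation: [0.004, 0.704, 0.71, 0.005]
ft_force: [16.6, 16.8, -26.9]
finger_gap: 0.098
grip_force: 38.5
```

Emit:
arm_command([
  [0,0.003,0,0,0,0,0],
  [0,0.007,0,0,0,0,0.0],
  [0,0.007,0,0,0,0,0.03],
  [0,0.007,0,0,0,0,0.03],
  [0,0.007,0,0,0,0,0.03],
])

```text
time_s: 6.4
ee_pos: [0.4845, -0.009, 0.0704]
orientation: [0.001, 0.702, 0.712, 0.0]
ft_force: [0.3, 0.5, -0.5]
finger_gap: 0.354
grip_force: 0.0
```

Emit:
arm_command([
  [0,0,0,0,0,0,0.03],
  [0,0,-0.03,0,0,0,0.03],
  [0,0,-0.06,0,0,0,0.03],
  [0,0,-0.1,0,0,0,0.03],
  [0,0,-0.14,0,0,0,0.03],
])

```text
time_s: 6.82
ee_pos: [0.4827, -0.0086, 0.2108]
orientation: [-0.001, 0.703, 0.712, -0.001]
ft_force: [1.4, 0.4, 0.2]
finger_gap: 0.35
grip_force: 0.0
```

Emit:
arm_command([
  [0,0,-0.01,0,0,7,0.085],
  [0,0,-0.02,0,0,14,0.085],
  [0,0,-0.02,0,0,21,0.085],
  [0,0,-0.02,0,0,28,0.085],
  [0,0,-0.02,0,0,35,0.085],
])

```text
time_s: 7.23
ee_pos: [0.4835, -0.0087, 0.2303]
orientation: [0.001, 0.885, 0.465, 0.001]
ft_force: [-0.3, -0.2, -1.2]
finger_gap: 0.996
grip_force: 0.0
```

Emit:
arm_command([
  [0,0,0,0,0,7,0.085],
  [0,0,0,0,0,14,0.085],
  [0,0,0,0,0,21,0.085],
  [0,0,0,0,0,27,0.085],
  [0,0,0,0,0,27,0.085],
])

```text
time_s: 7.65
ee_pos: [0.4834, -0.0087, 0.2298]
orientation: [0.0, 0.969, 0.247, 0.0]
ft_force: [-0.2, -0.0, 0.3]
finger_gap: 0.995
grip_force: 0.0
```

```bash
cat > m2.py <<'E'
from fit import *
import sys
t=sys.argv[1];I={}
s=sensors.state();print(s['ee_pos'].round(4),s['orientation'].round(4))
for n in('top','scene'):
    I[n]=cv2.imread('x') if 0 else vision.read_camera(n)[:,:,::-1].copy();cv2.imwrite(f'pics/{n}{t}.png',I[n])
if 'w' in sys.argv: cv2.imwrite(f'pics/w{t}.png',vision.read_camera('wrist')[:,:,::-1])
E
python3 m2.py 1
python3 -c "
import cv2
a=cv2.imread('pics/top1.png');cv2.imwrite('pics/c2.png',cv2.resize(a[170:330,140:460],None,fx=2.5,fy=2.5,interpolation=cv2.INTER_CUBIC))"
```

```text
[ 0.4834 -0.0087  0.2298] [4.000e-04 9.689e-01 2.473e-01 3.000e-04]
```

View pics/c2.png

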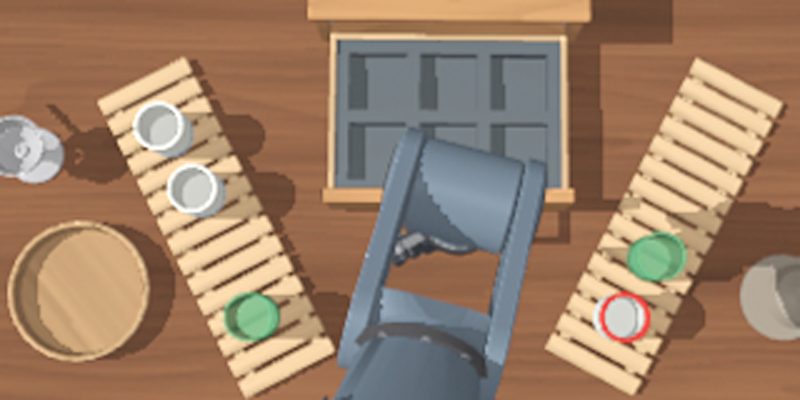

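The drawer is fully out, with well openings in the crop at x 349–407, 421–477 and 492–546, y 54–109. Next I'll compute the well centres.

```bash
python3 - <<'E'
from h import *
q=lambda u,v,z:ray('top',u/2.5+140,v/2.5+170,z).round(4)
for u0,u1 in((349,407),(421,477),(492,547)):
    print('back',q((u0+u1)/2,81,.046))
print('frontL',q(378,150.5,.046), 'panel top corners',q(323,203,.11),q(574,203,.11),q(323,190,.11),q(574,190,.11))
# predicted from handle
h=np.array([.483,-.0075]);a=np.deg2rad(.75);R=np.array([[np.cos(a),-np.sin(a)],[np.sin(a),np.cos(a)]])
for x in(.106,.192):print([(h+R@[x,y]).round(4).tolist() for y in(.086,0,-.086)])
# pixel size
print(q(400,81,.046)-q(402.5,81,.046))
im=cv2.imread('pics/top1.png')
for v in (200,203): print(v,im[v,275:365].sum(1))
for u in (291,321): print(u,im[185:250,u].sum(1))
E
```

```text
back [0.6742 0.0817 0.046 ]
back [ 0.6753 -0.0049  0.046 ]
back [ 0.6765 -0.0911  0.046 ]
frontL [0.5885 0.0803 0.046 ] panel top corners [0.5175 0.1394 0.11  ] [ 0.5207 -0.1489  0.11  ] [0.5325 0.1398 0.11  ] [ 0.5358 -0.1489  0.11  ]
[[0.5879, 0.0799], [0.589, -0.0061], [0.5901, -0.0921]]
[[0.6739, 0.081], [0.675, -0.005], [0.6761, -0.091]]
[0.     0.0031 0.    ]
200 [339 382 381 385 327 278 270 270 272 276 273 267 358 383 379 380 378 379
 377 380 377 380 378 380 380 377 379 378 378 379 380 384 367 299 267 273
 273 270 271 330 373 380 378 378 377 381 380 379 379 380 380 377 379 378
 379 365 372 379 380 383 368 299 273 275 274 265 353 384 380 379 377 376
 379 378 380 378 375 375 376 375 375 375 377 338 359 377 374 373 362 506]
203 [339 379 381 384 324 278 269 271 272 273 271 265 353 383 380 378 378 380
 380 379 378 379 380 379 379 377 379 379 380 379 377 386 334 281 270 274
 273 273 270 264 356 382 378 380 378 381 378 379 380 378 379 378 378 381
 379 367 374 382 380 383 367 303 269 273 273 270 329 374 381 380 379 380
 380 377 380 379 380 378 377 379 376 379 382 338 364 379 375 374 365 504]
291 [566 356 372 373 377 366 294 242 356 382 380 377 379 377 380 378 379 380
 378 379 380 381 378 379 377 380 382 378 381 383 383 385 388 362 268 296
 392 386 386 382 385 384 385 385 387 386 384 386 388 389 388 390 389 389
 387 389 389 388 389 376 449 543 533 533 538]
321 [565 372 371 375 375 382 337 216 325 385 379 382 380 379 379 380 377 379
 378 379 379 379 379 379 380 381 381 380 382 382 382 385 388 374 303 282
 390 386 383 385 386 360 289 311 337 356 369 382 392 399 411 415 422 427
 431 437 441 448 456 463 471 475 477 473 468]
```

Measured wells match the handle-based prediction to 1 mm. Now I'll go above porcelain B and check with the wrist camera.

Emit:
arm_command([
  [0.0193,-0.0243,0,0,0,0,0.085],
  [0.0387,-0.0485,0,0,0,0,0.085],
  [0.058,-0.0728,0,0,0,0,0.085],
  [0.0774,-0.097,0,0,0,0,0.085],
  [0.0967,-0.1213,0,0,0,0,0.085],
])

```text
time_s: 8.17
ee_pos: [0.5101, 0.1457, 0.2295]
orientation: [0.0, 0.968, 0.249, 0.0]
ft_force: [0.6, 0.9, -0.5]
finger_gap: 0.993
grip_force: 0.0
```

Emit:
arm_command([
  [0.0193,-0.0243,0,0,0,0,0.085],
  [0.0387,-0.0485,0,0,0,0,0.085],
  [0.058,-0.0728,0,0,0,0,0.085],
  [0.0774,-0.097,0.01,0,0,0,0.085],
  [0.0967,-0.1213,0.02,0,0,0,0.085],
])

```text
time_s: 8.58
ee_pos: [0.5371, 0.299, 0.2099]
orientation: [0.0, 0.968, 0.25, 0.001]
ft_force: [0.6, 0.0, 0.3]
finger_gap: 0.997
grip_force: 0.0
```

```bash
cat >> m2.py <<'E'
E
cat > wz.py <<'E'
# wrist look: python3 wz.py tag x y zrim kind -> predicted rim overlay and ellipse-fit rim centre
from fit import *
from scipy.spatial.transform import Rotation as Ro
import sys
t,x,y,z=sys.argv[1],*map(float,sys.argv[2:5])
s=sensors.state();q=s['orientation'];R=Ro.from_quat([q[1],q[2],q[3],q[0]]).as_matrix();M=CM['wrist']
im=vision.read_camera('wrist')[:,:,::-1].copy()
Rc=R@M['mount'][:3,:3];o=R@M['mount'][:3,3]+s['ee_pos']
T=np.linspace(0,2*np.pi,72,endpoint=False)
def px(P):
    c=(P-o)@Rc;return np.c_[c[:,0]/c[:,2]*M['fx']+M['cx'],c[:,1]/c[:,2]*M['fy']+M['cy']]
ring=lambda x,y,z,r:px(np.c_[x+r*np.cos(T),y+r*np.sin(T),0*T+z])
g=cv2.GaussianBlur(im,(0,0),1).astype(np.float32)
gm=np.max([np.hypot(cv2.Sobel(g[...,k],5,1,0),cv2.Sobel(g[...,k],5,0,1)) for k in range(3)],0)
gm=np.minimum(gm,200)
def sc(p):
    v=0
    for r in(.029,.025):
        P=ring(p[0],p[1],z,r).astype(np.float32)
        v+=cv2.remap(gm,P[:,:1],P[:,1:],cv2.INTER_LINEAR).mean()
    return v
best=max(((sc((x+a,y+b)),x+a,y+b) for a in np.arange(-.014,.0141,.001) for b in np.arange(-.014,.0141,.001)))
print('ee',s['ee_pos'].round(4),'pred score',sc((x,y)),'best',np.round(best,4))
for p,c in(((x,y),(255,0,255)),(best[1:],(255,255,0))):cv2.polylines(im,[np.int32(ring(*p,z,.029))],True,c,1)
cv2.imwrite(f'pics/w{t}.png',im)
E
python3 wz.py pB .537 .297 .084
```

```text
ee [0.5371 0.299  0.2099] pred score 274.66855 best [293.133   0.536   0.298]
```

View pics/wpB.png

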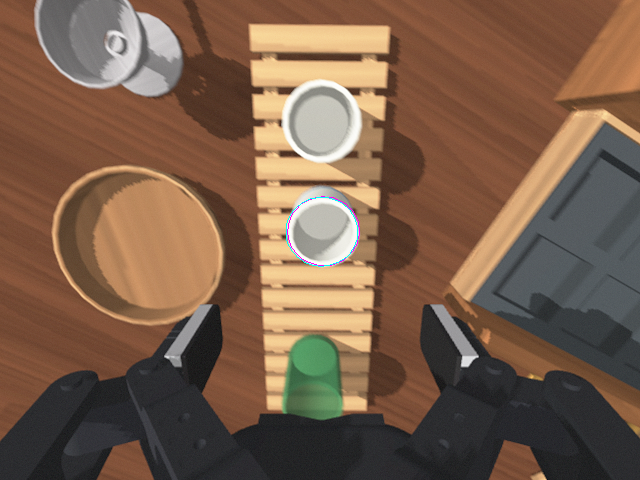

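The wrist view confirms rim B at (323,231), i.e. (0.536, 0.298), and shows the fingers straddling the rack. I'll measure the other left cups and the tray from here too.

```bash
python3 wz.py pA .611 .339 .084;python3 wz.py gL .388 .222 .094; python3 - <<'E'
from h import *
for u,v in((54,245),(223,245),(138,166),(138,324),(150,166)): print(ray('wrist',u,v,.028).round(3))
E
```

```text
ee [0.5368 0.3041 0.2075] pred score 249.67096 best [3.572196e+02 6.100000e-01 3.380000e-01]
ee [0.536  0.3011 0.2078] pred score 92.15844 best [162.2118   0.398    0.23  ]
[0.381 0.515 0.028]
[0.462 0.369 0.028]
[0.494 0.469 0.028]
[0.337 0.412 0.028]
[0.499 0.459 0.028]
```

Emit:
arm_command([
  [0,0,0.035,0,0,0,0.085],
  [0,0,0.07,0,0,0,0.085],
  [0,0,0.105,0,0,0,0.085],
  [0,0,0.14,0,0,0,0.085],
  [0,0,0.16,0,0,0,0.085],
])

```text
time_s: 9.15
ee_pos: [0.5346, 0.2952, 0.0464]
orientation: [0.0, 0.969, 0.248, -0.003]
ft_force: [0.1, 0.4, 0.2]
finger_gap: 0.995
grip_force: 0.0
```

Emit:
arm_command([
  [0,0,0,0,0,0,0.05],
  [0,0,0,0,0,0,0.05],
  [0,0,0,0,0,0,0.05],
  [0,0,0,0,0,0,0.05],
  [0,0,0,0,0,0,0.05],
], force=30)

```text
time_s: 9.57
ee_pos: [0.5377, 0.2976, 0.0513]
orientation: [-0.0, 0.969, 0.248, 0.002]
ft_force: [0.6, -0.1, 0.2]
finger_gap: 0.684
grip_force: 32.3
```

Emit:
arm_command([
  [0,0,-0.02,0,0,0,0.05],
  [0,0,-0.05,0,0,0,0.05],
  [0,0,-0.09,0,0,0,0.05],
  [0,0,-0.13,0,0,0,0.05],
  [0,0,-0.17,0,0,0,0.05],
])

```text
time_s: 9.98
ee_pos: [0.5361, 0.2973, 0.2222]
orientation: [-0.0, 0.969, 0.248, 0.001]
ft_force: [1.0, -0.2, -2.0]
finger_gap: 0.679
grip_force: 32.9
```

Emit:
arm_command([
  [-0.0042,0.0272,0,0,0,0,0.05],
  [-0.0084,0.0544,0,0,0,0,0.05],
  [-0.0127,0.0815,0,0,0,0,0.05],
  [-0.0169,0.1087,0,0,0,0,0.05],
  [-0.0211,0.1359,0,0,0,0,0.05],
])

```text
time_s: 10.4
ee_pos: [0.5835, 0.1671, 0.2209]
orientation: [0.0, 0.969, 0.249, 0.001]
ft_force: [0.1, -0.5, -1.1]
finger_gap: 0.679
grip_force: 32.9
```

Emit:
arm_command([
  [-0.0042,0.0272,0,0,0,0,0.05],
  [-0.0084,0.0544,0,0,0,0,0.05],
  [-0.0127,0.0815,0,0,0,0,0.05],
  [-0.0169,0.1087,0,0,0,0,0.05],
  [-0.0211,0.1359,0,0,0,0,0.05],
])

```text
time_s: 10.82
ee_pos: [0.6305, 0.0376, 0.2207]
orientation: [0.0, 0.969, 0.248, 0.001]
ft_force: [-0.5, -0.1, -0.9]
finger_gap: 0.681
grip_force: 32.9
```

Emit:
arm_command([
  [-0.0042,0.0272,0,0,0,0,0.05],
  [-0.0084,0.0544,0,0,0,0,0.05],
  [-0.0127,0.0815,0,0,0,0,0.05],
  [-0.0169,0.1087,0,0,0,0,0.05],
  [-0.0211,0.1359,0,0,0,0,0.05],
])

```text
time_s: 11.23
ee_pos: [0.6773, -0.0917, 0.2207]
orientation: [0.0, 0.969, 0.248, 0.001]
ft_force: [1.0, 1.1, -0.9]
finger_gap: 0.68
grip_force: 32.9
```

Emit:
arm_command([
  [0,0,0.03,0,0,0,0.05],
  [0,0,0.06,0,0,0,0.05],
  [0,0,0.09,0,0,0,0.05],
  [0,0,0.11,0,0,0,0.05],
  [0,0,0.115,0,0,0,0.05],
])

```text
time_s: 11.65
ee_pos: [0.6742, -0.0898, 0.101]
orientation: [-0.002, 0.969, 0.248, -0.003]
ft_force: [-1.0, 0.6, -1.2]
finger_gap: 0.679
grip_force: 32.9
```

Emit:
arm_command([
  [0,0,0,0,0,0,0.05],
  [0,0,0,0,0,0,0.05],
  [0,0,0,0,0,0,0.05],
  [0,0,0,0,0,0,0.05],
  [0,0,0,0,0,0,0.05],
])

```text
time_s: 12.07
ee_pos: [0.6781, -0.0907, 0.1062]
orientation: [0.001, 0.969, 0.248, 0.001]
ft_force: [-0.8, 0.5, -0.6]
finger_gap: 0.685
grip_force: 32.9
```

```bash
python3 -c "
from h import *
s=sensors.state();print(s['ee_pos'].round(4),s['orientation'].round(4))
cv2.imwrite('pics/w3.png',vision.read_camera('wrist')[:,:,::-1])"
```

```text
[ 0.6781 -0.0907  0.1062] [9.000e-04 9.687e-01 2.484e-01 1.400e-03]
```

View pics/w3.png

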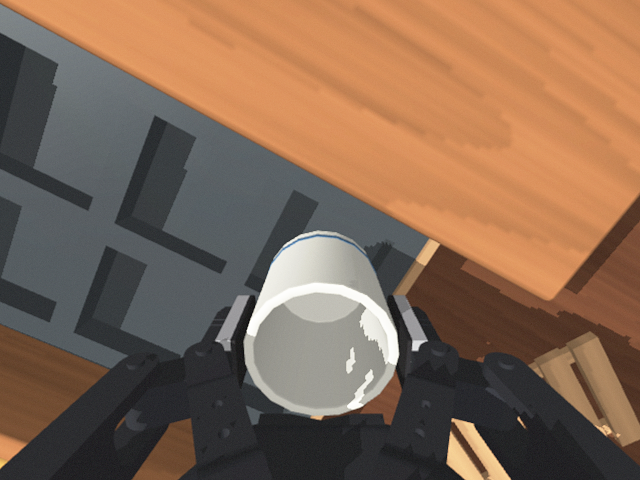

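The cup is held upright over the back-right well, at (320,350) in the wrist view, and the positions agree to about 2 mm. Lowering now.

Emit:
arm_command([
  [0,0,0.012,0,0,0,0.05],
  [0,0,0.024,0,0,0,0.05],
  [0,0,0.034,0,0,0,0.05],
  [0,0,0.042,0,0,0,0.05],
  [0,0,0.042,0,0,0,0.05],
])

```text
time_s: 12.53
ee_pos: [0.6777, -0.0905, 0.0618]
orientation: [0.0, 0.969, 0.248, 0.0]
ft_force: [0.6, -0.6, -1.3]
finger_gap: 0.68
grip_force: 33.3
```

Emit:
arm_command([
  [0,0,0,0,0,0,0.05],
  [0,0,0,0,0,0,0.05],
  [0,0,0,0,0,0,0.05],
  [0,0,0,0,0,0,0.05],
  [0,0,0,0,0,0,0.05],
])

```text
time_s: 12.95
ee_pos: [0.6764, -0.0903, 0.0617]
orientation: [-0.0, 0.969, 0.248, -0.001]
ft_force: [-0.6, -0.1, -1.9]
finger_gap: 0.678
grip_force: 33.3
```

Emit:
arm_command([
  [0,0,0.002,0,0,0,0.05],
  [0,0,0.002,0,0,0,0.05],
  [0,0,0.002,0,0,0,0.064],
  [0,0,0.002,0,0,0,0.07],
  [0,0,0.002,0,0,0,0.07],
])

```text
time_s: 13.37
ee_pos: [0.6768, -0.0904, 0.0601]
orientation: [-0.0, 0.969, 0.248, -0.0]
ft_force: [0.5, 0.0, 0.5]
finger_gap: 0.818
grip_force: 0.0
```

Emit:
arm_command([
  [0,0,-0.015,0,0,0,0.07],
  [0,0,-0.04,0,0,0,0.07],
  [0,0,-0.08,0,0,0,0.07],
  [0,0,-0.12,0,0,0,0.07],
  [0,0,-0.16,0,0,0,0.07],
])

```text
time_s: 13.78
ee_pos: [0.6764, -0.0904, 0.2211]
orientation: [-0.001, 0.969, 0.248, -0.001]
ft_force: [1.6, -0.8, -0.5]
finger_gap: 0.822
grip_force: 0.0
```

Emit:
arm_command([
  [0.0098,-0.0272,0,0,0,0,0.085],
  [0.0196,-0.0544,0,0,0,0,0.085],
  [0.0293,-0.0817,0,0,0,0,0.085],
  [0.0391,-0.1089,0,0,0,0,0.085],
  [0.0489,-0.1361,0,0,0,0,0.085],
])

```text
time_s: 14.2
ee_pos: [0.6538, 0.0535, 0.2201]
orientation: [-0.0, 0.969, 0.248, -0.0]
ft_force: [-0.2, 0.4, -0.2]
finger_gap: 0.998
grip_force: 0.0
```

Emit:
arm_command([
  [0.0098,-0.0272,0,0,0,0,0.085],
  [0.0196,-0.0544,0,0,0,0,0.085],
  [0.0293,-0.0817,0,0,0,0,0.085],
  [0.0391,-0.1089,0,0,0,0,0.085],
  [0.0489,-0.1361,0,0,0,0,0.085],
])

```text
time_s: 14.62
ee_pos: [0.6312, 0.1965, 0.2199]
orientation: [-0.0, 0.969, 0.248, -0.0]
ft_force: [-0.1, -0.8, 0.4]
finger_gap: 0.996
grip_force: 0.0
```

Emit:
arm_command([
  [0.0098,-0.0272,0,0,0,0,0.085],
  [0.0196,-0.0544,0,0,0,0,0.085],
  [0.0293,-0.0817,0,0,0,0,0.085],
  [0.0391,-0.1089,0,0,0,0,0.085],
  [0.0489,-0.1361,0,0,0,0,0.085],
])

```text
time_s: 15.03
ee_pos: [0.6086, 0.3393, 0.2198]
orientation: [0.0, 0.969, 0.248, -0.0]
ft_force: [0.4, -0.8, -0.3]
finger_gap: 0.997
grip_force: 0.0
```

Emit:
arm_command([
  [0,0,0,0,0,0,0.085],
  [0,0,0,0,0,0,0.085],
  [0,0,0,0,0,0,0.085],
  [0,0,0,0,0,0,0.085],
  [0,0,0,0,0,0,0.085],
])

```text
time_s: 15.45
ee_pos: [0.6097, 0.3366, 0.2202]
orientation: [0.0, 0.969, 0.247, -0.0]
ft_force: [-0.6, -0.4, -0.6]
finger_gap: 0.994
grip_force: 0.0
```

```bash
python3 wz.py pA2 .610 .338 .084; python3 m2.py 4; python3 - <<'E'
from fit import *
im=cv2.imread('pics/top4.png');cv2.polylines
I={'top':im}
h=hull('top',.676,-.091,.026,.07,.029)[:,0]
a=im.copy();cv2.polylines(a,[np.int32(h)],True,(255,0,255),1)
cv2.imwrite('pics/c4.png',np.hstack([cv2.resize(x[170:260,260:390],None,fx=3,fy=3,interpolation=cv2.INTER_NEAREST) for x in(im,a)]))
E
```

```text
ee [0.6097 0.3366 0.2202] pred score 324.5321 best [324.5321   0.61     0.338 ]
[0.6097 0.3367 0.2203] [ 1.000e-04  9.689e-01  2.474e-01 -1.000e-04]
```

View pics/c4.png

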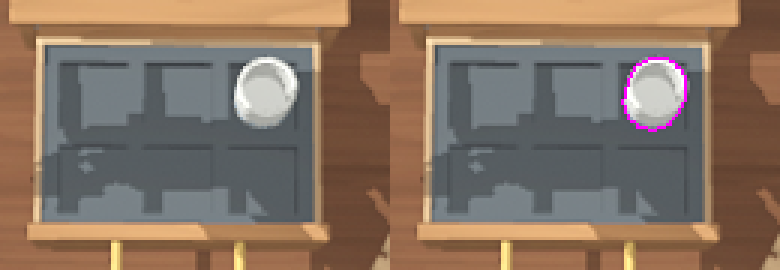

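Porcelain B sits exactly at the predicted outline, (265,92) in the crop. Repeating for porcelain A.

Emit:
arm_command([
  [0,0,0.035,0,0,0,0.085],
  [0,0,0.07,0,0,0,0.085],
  [0,0,0.105,0,0,0,0.085],
  [0,0,0.14,0,0,0,0.085],
  [0,0,0.17,0,0,0,0.085],
])

```text
time_s: 16.02
ee_pos: [0.6088, 0.3372, 0.0482]
orientation: [0.0, 0.969, 0.248, -0.001]
ft_force: [-0.3, 0.3, -0.6]
finger_gap: 0.995
grip_force: 0.0
```

Emit:
arm_command([
  [0,0,0,0,0,0,0.085],
  [0,0,0,0,0,0,0.05],
  [0,0,0,0,0,0,0.05],
  [0,0,0,0,0,0,0.05],
  [0,0,0,0,0,0,0.05],
], force=30)

```text
time_s: 16.43
ee_pos: [0.611, 0.3386, 0.0532]
orientation: [-0.0, 0.969, 0.248, 0.002]
ft_force: [-0.5, -0.9, -2.1]
finger_gap: 0.682
grip_force: 32.4
```

Emit:
arm_command([
  [0,0,-0.02,0,0,0,0.05],
  [0,0,-0.05,0,0,0,0.05],
  [0,0,-0.09,0,0,0,0.05],
  [0,0,-0.13,0,0,0,0.05],
  [0,0,-0.17,0,0,0,0.05],
])

```text
time_s: 16.85
ee_pos: [0.609, 0.3381, 0.2235]
orientation: [-0.0, 0.969, 0.248, 0.001]
ft_force: [1.0, 0.5, -1.2]
finger_gap: 0.676
grip_force: 32.9
```

Emit:
arm_command([
  [-0.0067,0.0256,0,0,0,0,0.05],
  [-0.0134,0.0512,0,0,0,0,0.05],
  [-0.02,0.0769,0,0,0,0,0.05],
  [-0.0267,0.1025,0,0,0,0,0.05],
  [-0.0334,0.1281,0,0,0,0,0.05],
])

```text
time_s: 17.27
ee_pos: [0.6418, 0.2088, 0.2223]
orientation: [0.0, 0.969, 0.249, 0.001]
ft_force: [0.5, 0.3, -1.3]
finger_gap: 0.68
grip_force: 32.9
```

Emit:
arm_command([
  [-0.0067,0.0256,0,0,0,0,0.05],
  [-0.0134,0.0512,0,0,0,0,0.05],
  [-0.02,0.0769,0,0,0,0,0.05],
  [-0.0267,0.1025,0,0,0,0,0.05],
  [-0.0334,0.1281,0,0,0,0,0.05],
])

```text
time_s: 17.68
ee_pos: [0.6742, 0.0801, 0.2221]
orientation: [0.0, 0.969, 0.248, 0.001]
ft_force: [0.4, 1.0, -1.5]
finger_gap: 0.68
grip_force: 32.9
```

Emit:
arm_command([
  [0,0,0.03,0,0,0,0.05],
  [0,0,0.06,0,0,0,0.05],
  [0,0,0.09,0,0,0,0.05],
  [0,0,0.11,0,0,0,0.05],
  [0,0,0.115,0,0,0,0.05],
])

```text
time_s: 18.1
ee_pos: [0.6713, 0.0812, 0.1024]
orientation: [-0.001, 0.969, 0.248, -0.003]
ft_force: [-0.8, 0.3, -2.1]
finger_gap: 0.681
grip_force: 32.9
```

Emit:
arm_command([
  [0,0,0,0,0,0,0.05],
  [0,0,0,0,0,0,0.05],
  [0,0,0,0,0,0,0.05],
  [0,0,0,0,0,0,0.05],
  [0,0,0,0,0,0,0.05],
])

```text
time_s: 18.52
ee_pos: [0.675, 0.0813, 0.1072]
orientation: [0.0, 0.969, 0.248, 0.002]
ft_force: [0.5, 0.3, -1.0]
finger_gap: 0.681
grip_force: 32.9
```

Emit:
arm_command([
  [0,0,0.012,0,0,0,0.05],
  [0,0,0.024,0,0,0,0.05],
  [0,0,0.034,0,0,0,0.05],
  [0,0,0.042,0,0,0,0.05],
  [0,0,0.043,0,0,0,0.05],
])

```text
time_s: 18.93
ee_pos: [0.6764, 0.0812, 0.0644]
orientation: [0.001, 0.969, 0.248, 0.003]
ft_force: [-1.5, -0.9, 17.4]
finger_gap: 0.68
grip_force: 34.8
```

Emit:
arm_command([
  [0,0,0.002,0,0,0,0.05],
  [0,0,0.002,0,0,0,0.05],
  [0,0,0.002,0,0,0,0.064],
  [0,0,0.002,0,0,0,0.07],
  [0,0,0.002,0,0,0,0.07],
])

```text
time_s: 19.35
ee_pos: [0.6733, 0.0813, 0.0593]
orientation: [-0.0, 0.969, 0.248, -0.001]
ft_force: [-0.2, -0.5, -0.6]
finger_gap: 0.818
grip_force: 0.0
```

Emit:
arm_command([
  [0,0,-0.015,0,0,0,0.07],
  [0,0,-0.04,0,0,0,0.07],
  [0,0,-0.08,0,0,0,0.07],
  [0,0,-0.12,0,0,0,0.07],
  [0,0,-0.16,0,0,0,0.07],
])

```text
time_s: 19.77
ee_pos: [0.673, 0.0813, 0.22]
orientation: [-0.001, 0.969, 0.248, -0.002]
ft_force: [0.7, 0.2, -0.5]
finger_gap: 0.819
grip_force: 0.0
```

Emit:
arm_command([
  [-0.0184,-0.026,0,0,0,0,0.085],
  [-0.0368,-0.052,0,0,0,0,0.085],
  [-0.0552,-0.078,0,0,0,0,0.085],
  [-0.0736,-0.104,0,0,0,0,0.085],
  [-0.092,-0.13,0,0,0,0,0.085],
])

```text
time_s: 20.18
ee_pos: [0.5287, 0.1514, 0.2193]
orientation: [-0.0, 0.969, 0.248, -0.001]
ft_force: [0.3, 1.0, 0.4]
finger_gap: 0.993
grip_force: 0.0
```

Emit:
arm_command([
  [-0.0184,-0.026,0,0,0,0,0.085],
  [-0.0368,-0.052,0,0,0,0,0.085],
  [-0.0552,-0.078,0,0,0,0,0.085],
  [-0.0736,-0.104,0,0,0,0,0.085],
  [-0.092,-0.13,0,0,0,0,0.085],
])

```text
time_s: 20.6
ee_pos: [0.3856, 0.221, 0.2195]
orientation: [-0.0, 0.969, 0.248, -0.001]
ft_force: [0.1, 0.4, 0.2]
finger_gap: 0.994
grip_force: 0.0
```

Emit:
arm_command([
  [0,0,0,0,0,0,0.085],
  [0,0,0,0,0,0,0.085],
  [0,0,0,0,0,0,0.085],
  [0,0,0,0,0,0,0.085],
  [0,0,0,0,0,0,0.085],
])

```text
time_s: 21.02
ee_pos: [0.3889, 0.2204, 0.2202]
orientation: [0.0, 0.969, 0.248, 0.0]
ft_force: [0.2, -0.9, 0.4]
finger_gap: 0.998
grip_force: 0.0
```

```bash
python3 wz.py gL2 .3885 .221 .094; python3 m2.py 5; python3 - <<'E'
from fit import *
im=cv2.imread('pics/top5.png')
for p in((.676,-.091),(.674,.081)):
    cv2.polylines(im,[np.int32(hull('top',*p,.026,.07,.029)[:,0])],True,(255,0,255),1)
w=cv2.imread('pics/wgL2.png')
cv2.imwrite('pics/c5.png',np.hstack([cv2.resize(im[170:330,140:460],(640,320)),w[240:,:][:, 240:400].copy() if 0 else cv2.resize(w,(160,320))*0])[:, :640] if 0 else np.vstack([cv2.resize(im[170:260,260:420],(640,360)),cv2.resize(w[300:420],(640,120))]))
E
```

```text
ee [0.3889 0.2204 0.2202] pred score 195.78699 best [2.530045e+02 3.875000e-01 2.250000e-01]
[0.3887 0.2204 0.2201] [0.000e+00 9.688e-01 2.477e-01 2.000e-04]
```

View pics/c5.png

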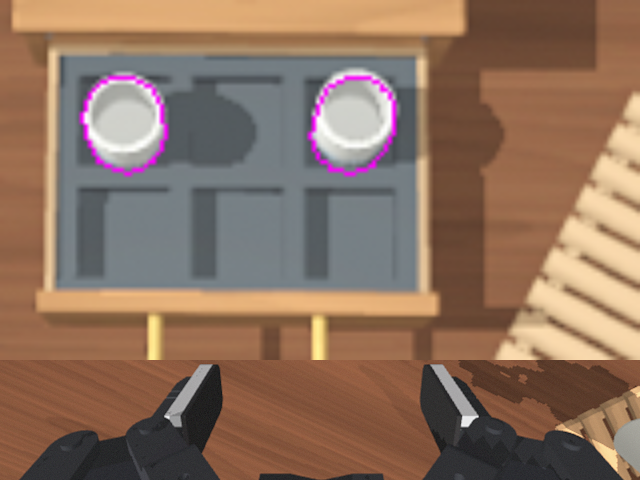

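Both porcelain cups are seated, at (125,122) and (353,120) in the crop. Glass L is measured at (0.3875, 0.225), so I correct, grasp and carry it.

Emit:
arm_command([
  [0.001,-0.0047,0.035,0,0,0,0.085],
  [0.001,-0.0047,0.07,0,0,0,0.085],
  [0.001,-0.0047,0.105,0,0,0,0.085],
  [0.001,-0.0047,0.14,0,0,0,0.085],
  [0.001,-0.0047,0.16,0,0,0,0.085],
])

```text
time_s: 21.58
ee_pos: [0.3854, 0.2247, 0.0575]
orientation: [0.0, 0.969, 0.248, -0.002]
ft_force: [0.6, -0.3, 0.1]
finger_gap: 0.998
grip_force: 0.0
```

Emit:
arm_command([
  [0,0,0,0,0,0,0.085],
  [0,0,0,0,0,0,0.05],
  [0,0,0,0,0,0,0.05],
  [0,0,0,0,0,0,0.05],
  [0,0,0,0,0,0,0.05],
], force=30)

```text
time_s: 22.0
ee_pos: [0.3873, 0.2256, 0.0618]
orientation: [-0.0, 0.969, 0.248, 0.002]
ft_force: [0.0, -0.1, -0.7]
finger_gap: 0.666
grip_force: 32.1
```

Emit:
arm_command([
  [0,0,-0.02,0,0,0,0.05],
  [0,0,-0.05,0,0,0,0.05],
  [0,0,-0.09,0,0,0,0.05],
  [0,0,-0.13,0,0,0,0.05],
  [0,0,-0.17,0,0,0,0.05],
])

```text
time_s: 22.42
ee_pos: [0.3855, 0.2252, 0.2331]
orientation: [-0.0, 0.969, 0.248, 0.001]
ft_force: [0.9, 0.1, -1.4]
finger_gap: 0.663
grip_force: 32.9
```

Emit:
arm_command([
  [0.0107,0.0223,0,0,0,0,0.05],
  [0.0213,0.0447,0,0,0,0,0.05],
  [0.032,0.067,0,0,0,0,0.05],
  [0.0426,0.0893,0,0,0,0,0.05],
  [0.0533,0.1117,0,0,0,0,0.05],
])

```text
time_s: 22.83
ee_pos: [0.4871, 0.1524, 0.2318]
orientation: [0.0, 0.969, 0.248, 0.001]
ft_force: [0.1, 1.5, -1.3]
finger_gap: 0.66
grip_force: 32.9
```

Emit:
arm_command([
  [0.0107,0.0223,0,0,0,0,0.05],
  [0.0213,0.0447,0,0,0,0,0.05],
  [0.032,0.067,0,0,0,0,0.05],
  [0.0426,0.0893,0,0,0,0,0.05],
  [0.0533,0.1117,0,0,0,0,0.05],
])

```text
time_s: 23.25
ee_pos: [0.5876, 0.08, 0.2315]
orientation: [0.0, 0.969, 0.248, 0.001]
ft_force: [-0.3, 0.8, -0.2]
finger_gap: 0.668
grip_force: 32.8
```

Emit:
arm_command([
  [0,0,0.03,0,0,0,0.05],
  [0,0,0.06,0,0,0,0.05],
  [0,0,0.09,0,0,0,0.05],
  [0,0,0.11,0,0,0,0.05],
  [0,0,0.115,0,0,0,0.05],
])

```text
time_s: 23.67
ee_pos: [0.5843, 0.0808, 0.1127]
orientation: [-0.001, 0.969, 0.248, -0.003]
ft_force: [-0.8, 0.9, -1.2]
finger_gap: 0.659
grip_force: 32.8
```

Emit:
arm_command([
  [0,0,0,0,0,0,0.05],
  [0,0,0,0,0,0,0.05],
  [0,0,0,0,0,0,0.05],
  [0,0,0,0,0,0,0.05],
  [0,0,0,0,0,0,0.05],
])

```text
time_s: 24.08
ee_pos: [0.5881, 0.0808, 0.1169]
orientation: [0.0, 0.969, 0.248, 0.001]
ft_force: [0.7, 0.3, -0.4]
finger_gap: 0.669
grip_force: 32.9
```

```bash
python3 wz.py gLh .588 .0805 .150; python3 -c "
import cv2
cv2.imwrite('pics/c6.png',cv2.imread('pics/wgLh.png')[140:])"
```

```text
ee [0.5881 0.0808 0.1169] pred score 161.46722 best [2.167681e+02 5.880000e-01 8.150000e-02]
```

View pics/c6.png

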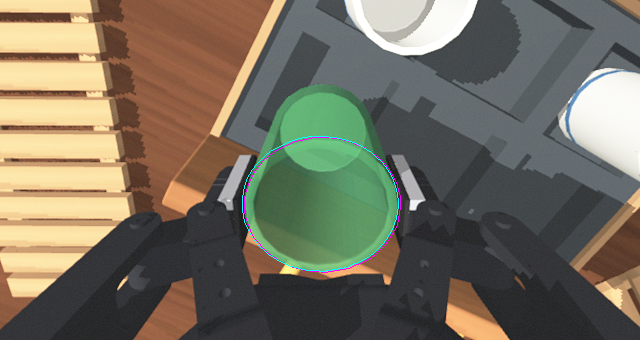

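The glass is centred in the grip at (0.588, 0.0815), with its rim at (320,204) in the crop. Lower, release, and go to the right rack.

Emit:
arm_command([
  [0,0,0.012,0,0,0,0.05],
  [0,0,0.024,0,0,0,0.05],
  [0,0,0.034,0,0,0,0.05],
  [0,0,0.041,0,0,0,0.05],
  [0,0,0.042,0,0,0,0.05],
])

```text
time_s: 24.55
ee_pos: [0.5918, 0.0843, 0.0758]
orientation: [-0.002, 0.969, 0.245, 0.006]
ft_force: [1.9, 10.7, 22.0]
finger_gap: 0.665
grip_force: 39.3
```

Emit:
arm_command([
  [0,0,0.003,0,0,0,0.05],
  [0,0,0.003,0,0,0,0.05],
  [0,0,0.003,0,0,0,0.064],
  [0,0,0.003,0,0,0,0.07],
  [0,0,0.003,0,0,0,0.07],
])

```text
time_s: 24.97
ee_pos: [0.5862, 0.0807, 0.0692]
orientation: [-0.0, 0.969, 0.248, -0.001]
ft_force: [0.2, -0.9, 0.5]
finger_gap: 0.817
grip_force: 0.1
```

Emit:
arm_command([
  [0,0,-0.015,0,0,0,0.07],
  [0,0,-0.04,0,0,0,0.07],
  [0,0,-0.08,0,0,0,0.07],
  [0,0,-0.12,0,0,0,0.07],
  [0,0,-0.15,0,0,0,0.07],
])

```text
time_s: 25.38
ee_pos: [0.5871, 0.0803, 0.2217]
orientation: [0.0, 0.969, 0.248, -0.0]
ft_force: [0.9, -0.3, -0.4]
finger_gap: 0.817
grip_force: 0.0
```

Emit:
arm_command([
  [-0.0269,0.0233,0,0,0,0,0.085],
  [-0.0537,0.0466,0,0,0,0,0.085],
  [-0.0806,0.0698,0,0,0,0,0.085],
  [-0.1074,0.0931,0,0,0,0,0.085],
  [-0.1343,0.1164,0,0,0,0,0.085],
])

```text
time_s: 25.8
ee_pos: [0.5236, -0.0872, 0.2191]
orientation: [-0.001, 0.969, 0.248, -0.001]
ft_force: [-0.1, -0.8, 0.3]
finger_gap: 0.997
grip_force: 0.0
```

Emit:
arm_command([
  [-0.0269,0.0233,0,0,0,0,0.085],
  [-0.0537,0.0466,0,0,0,0,0.085],
  [-0.0806,0.0698,0,0,0,0,0.085],
  [-0.1074,0.0931,0,0,0,0,0.085],
  [-0.1343,0.1164,0,0,0,0,0.085],
])

```text
time_s: 26.22
ee_pos: [0.4618, -0.2538, 0.219]
orientation: [-0.001, 0.969, 0.248, -0.001]
ft_force: [0.7, -0.5, 0.8]
finger_gap: 0.995
grip_force: 0.0
```

Emit:
arm_command([
  [0,0,0,0,0,7,0.085],
  [0,0,0,0,0,14,0.085],
  [0,0,0,0,0,21,0.085],
  [0,0,0,0,0,28,0.085],
  [0,0,0,0,0,35,0.085],
])

```text
time_s: 26.63
ee_pos: [0.4624, -0.2525, 0.2188]
orientation: [-0.001, 0.998, -0.058, -0.001]
ft_force: [-0.4, -0.5, 0.2]
finger_gap: 0.995
grip_force: 0.0
```

Emit:
arm_command([
  [0,0,0,0,0,7,0.085],
  [0,0,0,0,0,14,0.085],
  [0,0,0,0,0,21,0.085],
  [0,0,0,0,0,21.6,0.085],
  [0,0,0,0,0,21.6,0.085],
])

```text
time_s: 27.05
ee_pos: [0.4629, -0.2524, 0.2192]
orientation: [-0.0, 0.971, -0.24, -0.001]
ft_force: [0.5, 1.1, -1.1]
finger_gap: 0.993
grip_force: 0.0
```

```bash
python3 wz.py gR .4635 -.2525 .094; python3 wz.py tp .392 -.211 .084; python3 m2.py 6; python3 - <<'E'
from fit import *
im=cv2.imread('pics/top6.png')
for p,h in(((.676,-.091),.07),((.674,.081),.07),((.588,.0815),.08)):
    cv2.polylines(im,[np.int32(hull('top',*p,.026,h,.029)[:,0].round())],True,(255,0,255),1)
w=cv2.imread('pics/wgR.png')
cv2.imwrite('pics/c7.png',np.vstack([cv2.resize(im[175:335,140:460],(640,320)),cv2.resize(w[230:480],(640,250))]))
E
```

```text
ee [ 0.4629 -0.2524  0.2192] pred score 234.45052 best [ 2.776768e+02  4.625000e-01 -2.525000e-01]
ee [ 0.463  -0.2524  0.2195] pred score 310.37024 best [ 3.642878e+02  3.910000e-01 -2.110000e-01]
[ 0.4632 -0.2525  0.2197] [-3.000e-04  9.709e-01 -2.396e-01 -7.000e-04]
```

View pics/c7.png

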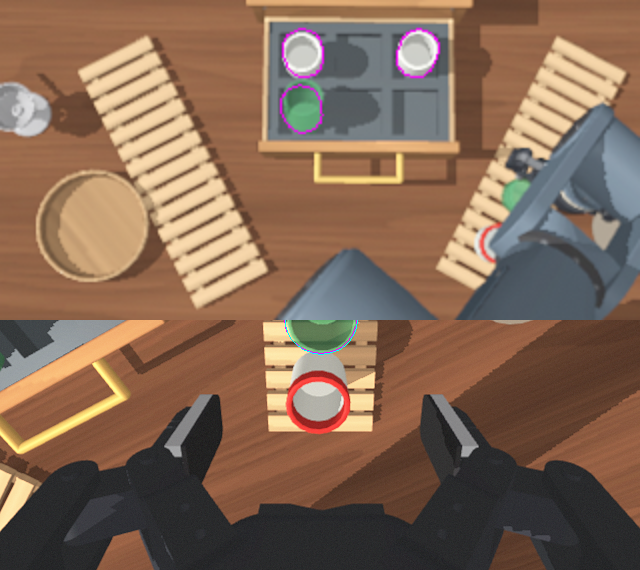

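All three cups match their predicted outlines. Glass R is at (0.4625, −0.2525), right under the tool; the taped cup is at (0.391, −0.211).

Emit:
arm_command([
  [0,0,0.035,0,0,0,0.085],
  [0,0,0.07,0,0,0,0.085],
  [0,0,0.105,0,0,0,0.085],
  [0,0,0.14,0,0,0,0.085],
  [0,0,0.16,0,0,0,0.085],
])

```text
time_s: 27.67
ee_pos: [0.4623, -0.2515, 0.0573]
orientation: [-0.001, 0.971, -0.24, -0.002]
ft_force: [-1.0, -1.1, -0.0]
finger_gap: 0.994
grip_force: 0.0
```

Emit:
arm_command([
  [0,0,0,0,0,0,0.085],
  [0,0,0,0,0,0,0.05],
  [0,0,0,0,0,0,0.05],
  [0,0,0,0,0,0,0.05],
  [0,0,0,0,0,0,0.05],
], force=30)

```text
time_s: 28.08
ee_pos: [0.4646, -0.2534, 0.062]
orientation: [0.001, 0.971, -0.24, 0.002]
ft_force: [-0.1, -0.7, 1.9]
finger_gap: 0.674
grip_force: 32.5
```

Emit:
arm_command([
  [0,0,-0.02,0,0,0,0.05],
  [0,0,-0.05,0,0,0,0.05],
  [0,0,-0.09,0,0,0,0.05],
  [0,0,-0.13,0,0,0,0.05],
  [0,0,-0.17,0,0,0,0.05],
])

```text
time_s: 28.5
ee_pos: [0.4632, -0.2521, 0.233]
orientation: [0.0, 0.971, -0.241, 0.0]
ft_force: [0.6, -0.8, -1.4]
finger_gap: 0.68
grip_force: 33.0
```

Emit:
arm_command([
  [0.0038,-0.0201,0,0,0,0,0.05],
  [0.0076,-0.0402,0,0,0,0,0.05],
  [0.0114,-0.0604,0,0,0,0,0.05],
  [0.0152,-0.0805,0,0,0,0,0.05],
  [0.019,-0.1006,0,0,0,0,0.05],
])

```text
time_s: 28.92
ee_pos: [0.5277, -0.1715, 0.2317]
orientation: [0.0, 0.971, -0.241, 0.001]
ft_force: [-0.1, -0.5, -1.6]
finger_gap: 0.676
grip_force: 33.0
```

Emit:
arm_command([
  [0.0038,-0.0201,0,0,0,0,0.05],
  [0.0076,-0.0402,0,0,0,0,0.05],
  [0.0114,-0.0604,0,0,0,0,0.05],
  [0.0152,-0.0805,0,0,0,0,0.05],
  [0.019,-0.1006,0,0,0,0,0.05],
])

```text
time_s: 29.33
ee_pos: [0.5915, -0.0914, 0.2314]
orientation: [0.0, 0.971, -0.24, 0.001]
ft_force: [0.3, -1.0, -1.6]
finger_gap: 0.681
grip_force: 33.0
```

Emit:
arm_command([
  [0,0,0.03,0,0,0,0.05],
  [0,0,0.06,0,0,0,0.05],
  [0,0,0.09,0,0,0,0.05],
  [0,0,0.11,0,0,0,0.05],
  [0,0,0.115,0,0,0,0.05],
])

```text
time_s: 29.75
ee_pos: [0.5886, -0.0914, 0.1126]
orientation: [-0.0, 0.971, -0.24, -0.003]
ft_force: [-0.7, 0.5, -1.8]
finger_gap: 0.677
grip_force: 33.0
```

Emit:
arm_command([
  [0,0,0,0,0,0,0.05],
  [0,0,0,0,0,0,0.05],
  [0,0,0,0,0,0,0.05],
  [0,0,0,0,0,0,0.05],
  [0,0,0,0,0,0,0.05],
])

```text
time_s: 30.17
ee_pos: [0.5921, -0.0928, 0.1169]
orientation: [0.0, 0.971, -0.241, 0.002]
ft_force: [-0.3, -0.4, -0.8]
finger_gap: 0.672
grip_force: 33.0
```

```bash
python3 wz.py gRh .590 -.092 .150
```

```text
ee [ 0.5921 -0.0928  0.1169] pred score 219.28693 best [ 2.1966e+02  5.9100e-01 -9.2000e-02]
```

Emit:
arm_command([
  [0,0,0.01,0,0,0,0.05],
  [0,0,0.02,0,0,0,0.05],
  [0,0,0.028,0,0,0,0.05],
  [0,0,0.034,0,0,0,0.05],
  [0,0,0.038,0,0,0,0.05],
])

```text
time_s: 30.63
ee_pos: [0.5903, -0.0921, 0.0755]
orientation: [-0.0, 0.971, -0.241, -0.001]
ft_force: [0.5, -0.1, -0.2]
finger_gap: 0.677
grip_force: 33.0
```

Emit:
arm_command([
  [0,0,0.002,0,0,0,0.05],
  [0,0,0.004,0,0,0,0.05],
  [0,0,0.005,0,0,0,0.05],
  [0,0,0.005,0,0,0,0.064],
  [0,0,0.005,0,0,0,0.07],
])

```text
time_s: 31.05
ee_pos: [0.5917, -0.0926, 0.0728]
orientation: [0.0, 0.971, -0.241, 0.001]
ft_force: [-0.2, -0.1, 0.1]
finger_gap: 0.819
grip_force: 0.0
```

Emit:
arm_command([
  [0,0,0,0,0,0,0.07],
  [0,0,-0.03,0,0,0,0.07],
  [0,0,-0.07,0,0,0,0.07],
  [0,0,-0.11,0,0,0,0.07],
  [0,0,-0.148,0,0,0,0.07],
])

```text
time_s: 31.47
ee_pos: [0.591, -0.0924, 0.2218]
orientation: [-0.0, 0.971, -0.241, -0.0]
ft_force: [0.2, -0.9, 0.0]
finger_gap: 0.821
grip_force: 0.0
```

Emit:
arm_command([
  [-0.0122,0.0198,0,0,0,0,0.085],
  [-0.0244,0.0397,0,0,0,0,0.085],
  [-0.0365,0.0595,0,0,0,0,0.085],
  [-0.0487,0.0794,0,0,0,0,0.085],
  [-0.0609,0.0992,0,0,0,0,0.085],
])

```text
time_s: 31.88
ee_pos: [0.49, -0.152, 0.2204]
orientation: [0.0, 0.971, -0.24, 0.0]
ft_force: [0.5, -0.8, -0.6]
finger_gap: 0.993
grip_force: 0.0
```

Emit:
arm_command([
  [-0.0122,0.0198,0,0,0,0,0.085],
  [-0.0244,0.0397,0,0,0,0,0.085],
  [-0.0365,0.0595,0,0,0,0,0.085],
  [-0.0487,0.0794,0,0,0,0,0.085],
  [-0.0609,0.0992,0,0,0,0,0.085],
])

```text
time_s: 32.3
ee_pos: [0.3898, -0.2114, 0.2204]
orientation: [0.0, 0.971, -0.241, 0.0]
ft_force: [0.2, 0.1, 0.3]
finger_gap: 1.0
grip_force: 0.0
```

Emit:
arm_command([
  [0,0,0,0,0,0,0.085],
  [0,0,0,0,0,0,0.085],
  [0,0,0,0,0,0,0.085],
  [0,0,0,0,0,0,0.085],
  [0,0,0,0,0,0,0.085],
])

```text
time_s: 32.72
ee_pos: [0.3916, -0.2106, 0.2203]
orientation: [0.0, 0.971, -0.24, 0.0]
ft_force: [0.6, -0.1, 0.5]
finger_gap: 0.996
grip_force: 0.0
```

```bash
python3 wz.py tp2 .391 -.211 .084; python3 m2.py 7; python3 - <<'E'
from fit import *
im=cv2.imread('pics/top7.png')
for k,x,h in(('g',(.588,.0815),.08),('g',(.591,-.092),.08)):
    print([fit({'top':im},k,x,z,h) for z in(.026,.046)])
for p,h in(((.676,-.091),.07),((.674,.081),.07),((.588,.0815),.08),((.591,-.092),.08)):
    cv2.polylines(im,[np.int32(hull('top',*p,.026,h,.029)[:,0].round())],True,(255,0,255),1)
w=cv2.imread('pics/wtp2.png')
cv2.imwrite('pics/c8.png',np.vstack([cv2.resize(im[175:335,140:460],(640,320)),cv2.resize(w[230:480],(640,250))]))
E
```

```text
ee [ 0.3916 -0.2106  0.2203] pred score 354.8309 best [ 3.548309e+02  3.910000e-01 -2.110000e-01]
[ 0.3915 -0.2106  0.2203] [ 0.000e+00  9.708e-01 -2.400e-01  2.000e-04]
[(array([0.5936, 0.0779]), np.float64(0.184)), (array([0.5915, 0.0779]), np.float64(0.166))]
[(array([ 0.5918, -0.0907]), np.float64(0.06)), (array([ 0.5888, -0.0888]), np.float64(0.074))]
```

View pics/c8.png

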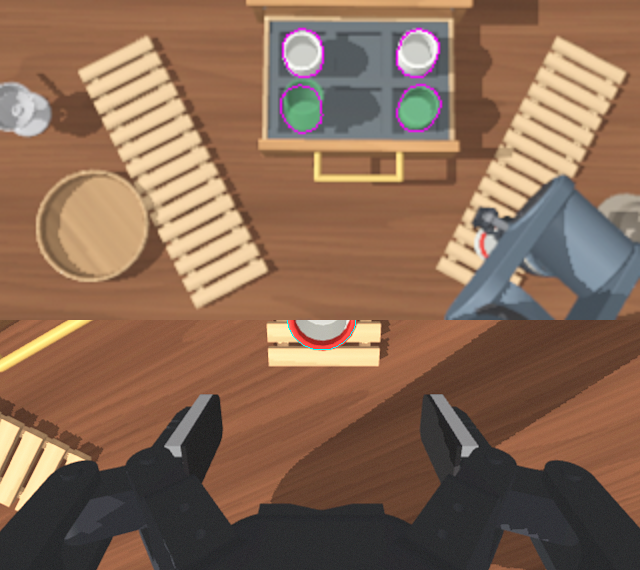

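The front-left glass looks tilted in the top view: its silhouette bulges beyond the outline at (303,88). The tray has also been knocked toward the rack and is now centred at crop (93,225). First I'll measure the tray, then take the taped cup there.

```bash
python3 - <<'E'
from fit import *
im=cv2.imread('pics/top7.png')
for u,v in((158,287.5),(215,287.5),(186.5,260),(186.5,315.5)): print(ray('top',u,v,.028).round(4))
# check: dark/edge fit of rim circle r=.0835 at z=.028 and inner edge r=.078
g=cv2.GaussianBlur(im,(0,0),.8).astype(np.float32)
gm=np.max([np.hypot(cv2.Sobel(g[...,k],5,1,0),cv2.Sobel(g[...,k],5,0,1)) for k in range(3)],0);gm=np.minimum(gm,150)
def sc(x,y):
    P=np.float32([proj('top',(x+.0835*np.cos(t),y+.0835*np.sin(t),.028)) for t in T]);return cv2.remap(gm,P[:,:1],P[:,1:],1).mean()
print(max((sc(.415+a,.395+b),.415+a,.395+b) for a in np.arange(-.02,.021,.002) for b in np.arange(-.02,.021,.002)))
E
```

```text
[0.4123 0.4783 0.028 ]
[0.414  0.3075 0.028 ]
[0.4961 0.3967 0.028 ]
[0.3299 0.3894 0.028 ]
(np.float32(142.70908), np.float64(0.415), np.float64(0.397))
```

Emit:
arm_command([
  [0,0,0.035,0,0,0,0.085],
  [0,0,0.07,0,0,0,0.085],
  [0,0,0.105,0,0,0,0.085],
  [0,0,0.14,0,0,0,0.085],
  [0,0,0.17,0,0,0,0.085],
])

```text
time_s: 33.28
ee_pos: [0.391, -0.2107, 0.0485]
orientation: [0.0, 0.971, -0.24, 0.0]
ft_force: [-0.0, 0.7, -0.7]
finger_gap: 0.996
grip_force: 0.0
```

Emit:
arm_command([
  [0,0,0,0,0,0,0.085],
  [0,0,0,0,0,0,0.05],
  [0,0,0,0,0,0,0.05],
  [0,0,0,0,0,0,0.05],
  [0,0,0,0,0,0,0.05],
], force=30)

```text
time_s: 33.7
ee_pos: [0.3919, -0.2118, 0.0523]
orientation: [0.001, 0.971, -0.241, 0.002]
ft_force: [0.2, 0.2, -0.1]
finger_gap: 0.676
grip_force: 32.3
```

Emit:
arm_command([
  [0,0,-0.02,0,0,0,0.05],
  [0,0,-0.05,0,0,0,0.05],
  [0,0,-0.09,0,0,0,0.05],
  [0,0,-0.13,0,0,0,0.05],
  [0,0,-0.17,0,0,0,0.05],
])

```text
time_s: 34.12
ee_pos: [0.3904, -0.2105, 0.2236]
orientation: [0.001, 0.971, -0.241, 0.001]
ft_force: [-0.1, -1.1, -0.9]
finger_gap: 0.677
grip_force: 33.0
```

Emit:
arm_command([
  [-0.0061,-0.0308,0,0,0,0,0.05],
  [-0.0122,-0.0616,0,0,0,0,0.05],
  [-0.0184,-0.0923,0,0,0,0,0.05],
  [-0.0245,-0.1231,0,0,0,0,0.05],
  [-0.0306,-0.1539,0,0,0,0,0.05],
])

```text
time_s: 34.53
ee_pos: [0.4357, -0.0591, 0.2222]
orientation: [0.0, 0.971, -0.241, 0.002]
ft_force: [-0.1, -0.1, -0.7]
finger_gap: 0.681
grip_force: 33.0
```

Emit:
arm_command([
  [-0.0061,-0.0308,0,0,0,0,0.05],
  [-0.0122,-0.0616,0,0,0,0,0.05],
  [-0.0184,-0.0923,0,0,0,0,0.05],
  [-0.0245,-0.1231,0,0,0,0,0.05],
  [-0.0306,-0.1539,0,0,0,0,0.05],
])

```text
time_s: 34.95
ee_pos: [0.4804, 0.0915, 0.2221]
orientation: [-0.0, 0.971, -0.241, 0.001]
ft_force: [0.2, -0.5, -0.6]
finger_gap: 0.679
grip_force: 33.0
```

Emit:
arm_command([
  [0,0,0,0,0,-7,0.05],
  [0,0,0,0,0,-14,0.05],
  [0,0,0,0,0,-21,0.05],
  [0,0,0,0,0,-28,0.05],
  [0,0,0,0,0,-35,0.05],
])

```text
time_s: 35.37
ee_pos: [0.4802, 0.0901, 0.2219]
orientation: [0.0, 0.998, 0.066, 0.001]
ft_force: [-0.4, 0.6, -1.4]
finger_gap: 0.679
grip_force: 33.1
```

Emit:
arm_command([
  [0,0,0,0,0,-7,0.05],
  [0,0,0,0,0,-14,0.05],
  [0,0,0,0,0,-21,0.05],
  [0,0,0,0,0,-21.4,0.05],
  [0,0,0,0,0,-21.4,0.05],
])

```text
time_s: 35.78
ee_pos: [0.4803, 0.0899, 0.2215]
orientation: [0.0, 0.969, 0.245, 0.001]
ft_force: [0.1, 0.1, -1.2]
finger_gap: 0.678
grip_force: 33.1
```

Emit:
arm_command([
  [0.009,-0.03,0,0,0,0,0.05],
  [0.018,-0.0599,0,0,0,0,0.05],
  [0.027,-0.0899,0,0,0,0,0.05],
  [0.036,-0.1198,0,0,0,0,0.05],
  [0.045,-0.1498,0,0,0,0,0.05],
])

```text
time_s: 36.2
ee_pos: [0.4479, 0.2442, 0.221]
orientation: [-0.0, 0.97, 0.245, 0.001]
ft_force: [0.5, -0.1, -0.7]
finger_gap: 0.68
grip_force: 33.1
```

Emit:
arm_command([
  [0.009,-0.03,0,0,0,0,0.05],
  [0.018,-0.0599,0,0,0,0,0.05],
  [0.027,-0.0899,0,0,0,0,0.05],
  [0.036,-0.1198,0,0,0,0,0.05],
  [0.045,-0.1498,0,0,0,0,0.05],
])

```text
time_s: 36.62
ee_pos: [0.4156, 0.3974, 0.221]
orientation: [-0.0, 0.969, 0.245, 0.0]
ft_force: [1.1, -0.6, -1.0]
finger_gap: 0.679
grip_force: 33.1
```

Emit:
arm_command([
  [0,0,0.03,0,0,0,0.05],
  [0,0,0.06,0,0,0,0.05],
  [0,0,0.09,0,0,0,0.05],
  [0,0,0.11,0,0,0,0.05],
  [0,0,0.115,0,0,0,0.05],
])

```text
time_s: 37.03
ee_pos: [0.414, 0.3947, 0.1024]
orientation: [0.001, 0.969, 0.245, -0.003]
ft_force: [-0.7, -0.4, -1.0]
finger_gap: 0.679
grip_force: 33.1
```

Emit:
arm_command([
  [0,0,0,0,0,0,0.05],
  [0,0,0,0,0,0,0.05],
  [0,0,0,0,0,0,0.05],
  [0,0,0,0,0,0,0.05],
  [0,0,0,0,0,0,0.05],
])

```text
time_s: 37.45
ee_pos: [0.4172, 0.3965, 0.1068]
orientation: [-0.0, 0.969, 0.246, 0.001]
ft_force: [0.1, -0.5, -1.3]
finger_gap: 0.679
grip_force: 33.1
```

```bash
python3 m2.py 8 w; python3 -c "
import cv2,numpy as np
t=cv2.imread('pics/top8.png');w=cv2.imread('pics/w8.png')
cv2.imwrite('pics/c9.png',np.vstack([np.hstack([cv2.resize(t[175:255,255:375],(400,260)),cv2.resize(cv2.imread('pics/scene8.png')[240:320,230:350],(400,260))]),cv2.resize(w[120:],(640,320)).copy() if 0 else cv2.copyMakeBorder(cv2.resize(w[120:],(560,315)),0,0,0,240,0)]))"
```

```text
[0.4172 0.3965 0.1068] [-5.000e-04  9.692e-01  2.464e-01  1.400e-03]
```

View pics/c9.png

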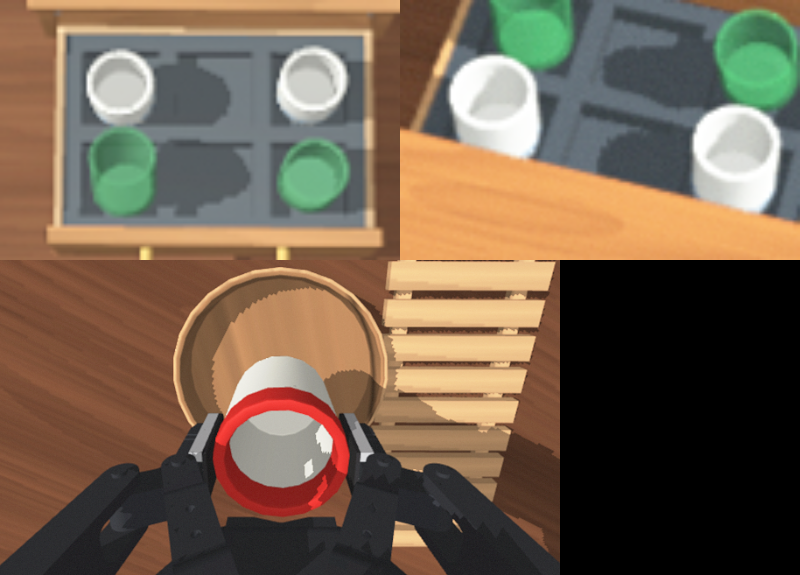

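Tray placement is centred. The front-left glass leans to the back: its base is at (123,190) and its rim at (123,150) in the crop. I'll set it right after this.

Emit:
arm_command([
  [0,0,0.016,0,0,0,0.05],
  [0,0,0.032,0,0,0,0.05],
  [0,0,0.046,0,0,0,0.05],
  [0,0,0.054,0,0,0,0.05],
  [0,0,0.058,0,0,0,0.05],
])

```text
time_s: 38.02
ee_pos: [0.4158, 0.3956, 0.0463]
orientation: [0.0, 0.969, 0.247, -0.001]
ft_force: [-0.2, -0.4, -1.3]
finger_gap: 0.68
grip_force: 33.1
```

Emit:
arm_command([
  [0,0,0.002,0,0,0,0.05],
  [0,0,0.004,0,0,0,0.05],
  [0,0,0.005,0,0,0,0.05],
  [0,0,0.005,0,0,0,0.064],
  [0,0,0.005,0,0,0,0.07],
])

```text
time_s: 38.43
ee_pos: [0.417, 0.3965, 0.0433]
orientation: [-0.0, 0.969, 0.247, 0.001]
ft_force: [-0.6, -0.7, 0.3]
finger_gap: 0.814
grip_force: 0.0
```

Emit:
arm_command([
  [0,0,0,0,0,0,0.07],
  [0,0,-0.03,0,0,0,0.07],
  [0,0,-0.07,0,0,0,0.07],
  [0,0,-0.11,0,0,0,0.07],
  [0,0,-0.15,0,0,0,0.07],
])

```text
time_s: 38.85
ee_pos: [0.416, 0.3958, 0.1937]
orientation: [0.0, 0.969, 0.247, -0.0]
ft_force: [0.3, -0.3, -1.1]
finger_gap: 0.822
grip_force: 0.0
```

Emit:
arm_command([
  [0,0,-0.02,0,0,0,0.07],
  [0,0,-0.04,0,0,0,0.07],
  [0,0,-0.04,0,0,0,0.07],
  [0,0,-0.04,0,0,0,0.07],
  [0,0,-0.04,0,0,0,0.07],
])

```text
time_s: 39.27
ee_pos: [0.4156, 0.3955, 0.2313]
orientation: [0.0, 0.969, 0.247, -0.001]
ft_force: [-0.3, -0.3, -0.5]
finger_gap: 0.823
grip_force: 0.0
```

```bash
python3 wz.py tpp .416 .3965 .076; python3 m2.py 9; python3 - <<'E'
from h import *
from scipy.optimize import minimize
T=np.linspace(0,2*np.pi,60)
I={n:cv2.imread(f'pics/{n}9.png') for n in('top','scene')}
def hul(n,p,h=.08,r=.029):
    x,y,a,b=p;ax=np.array([a,b,1.]);ax/=np.linalg.norm(ax)
    e=np.cross(ax,[0,1,0]);e/=np.linalg.norm(e);f=np.cross(ax,e)
    z0=.026+r*np.hypot(a,b)
    return cv2.convexHull(np.float32([proj(n,np.array([x,y,z0])+ax*k+r*(np.cos(t)*e+np.sin(t)*f)) for k in(0,h) for t in T]))[:,0]
def cost(p,box,ns):
    c=0
    for n in ns:
        M=cv2.inRange(cv2.cvtColor(I[n],cv2.COLOR_BGR2HSV),(48,70,30),(85,255,255))
        u0,v0=(proj(n,(*box,.066))-25).astype(int);S=4
        Mc=cv2.resize(M[v0:v0+50,u0:u0+50],None,fx=S,fy=S)>127
        B=np.zeros(Mc.shape,np.uint8);cv2.fillPoly(B,[np.int32(((hul(n,p)-[u0,v0]+.5)*S).round())],1);B=B>0
        c+=1-(B&Mc).sum()/(B|Mc).sum()
    return c/len(ns)
for box in((.588,.081),(.591,-.091)):
  for ns in(('top',),('top','scene')):
    x0=np.array([*box,0,0]);sx=[x0]+[x0+d for d in np.diag([.01,.01,.2,.2])]
    r=min((minimize(cost,x0,(box,ns),method='Nelder-Mead',options=dict(initial_simplex=[x0]+[x0+s*d for d in np.diag([.01,.01,.2,.2])],maxiter=400)) for s in(1,-1)),key=lambda r:r.fun);print(ns,r.x.round(3),round(r.fun,3))
E
```

```text
ee [0.4156 0.3955 0.2313] pred score 324.99152 best [324.9915   0.416    0.3965]
[0.4154 0.3954 0.2308] [ 5.000e-04  9.691e-01  2.466e-01 -1.500e-03]
('top',) [ 0.585  0.079  0.198 -0.02 ] 0.031
('top', 'scene') [0.579 0.077 0.287 0.003] 0.074
('top',) [ 0.594 -0.09  -0.046 -0.003] 0.036
('top', 'scene') [ 0.593 -0.09  -0.032 -0.012] 0.075
```

The taped cup sits at the tray's centre. For the leaning glass (about 0.2–0.29 rad toward the back), I'll go above it with the fingers closing along y and look.

Emit:
arm_command([
  [0.0007,0.0364,0,0,0,0,0.085],
  [0.0014,0.0729,0,0,0,0,0.085],
  [0.0021,0.1093,0,0,0,0,0.085],
  [0.0028,0.1458,0,0,0,0,0.085],
  [0.0035,0.1822,0,0,0,0,0.085],
])

```text
time_s: 39.83
ee_pos: [0.5065, 0.2361, 0.231]
orientation: [-0.0, 0.969, 0.247, -0.001]
ft_force: [0.4, 1.1, -0.2]
finger_gap: 0.994
grip_force: 0.0
```

Emit:
arm_command([
  [0.0007,0.0364,0,0,0,0,0.085],
  [0.0014,0.0729,0,0,0,0,0.085],
  [0.0021,0.1093,0,0,0,0,0.085],
  [0.0028,0.1458,0,0,0,0,0.085],
  [0.0035,0.1822,0,0,0,0,0.085],
])

```text
time_s: 40.25
ee_pos: [0.5967, 0.0775, 0.2308]
orientation: [-0.0, 0.969, 0.246, -0.001]
ft_force: [0.6, -0.0, 0.3]
finger_gap: 0.998
grip_force: 0.0
```

Emit:
arm_command([
  [0,0,0,0,0,7,0.085],
  [0,0,0,0,0,14,0.085],
  [0,0,0,0,0,21,0.085],
  [0,0,0,0,0,27.8,0.085],
  [0,0,0,0,0,27.8,0.085],
])

```text
time_s: 40.67
ee_pos: [0.5961, 0.079, 0.2307]
orientation: [-0.0, 1.0, 0.005, -0.001]
ft_force: [-0.2, -0.7, 0.1]
finger_gap: 0.997
grip_force: 0.0
```

Emit:
arm_command([
  [0,0,0.02,0,0,0,0.085],
  [0,0,0.04,0,0,0,0.085],
  [0,0,0.05,0,0,0,0.085],
  [0,0,0.05,0,0,0,0.085],
  [0,0,0.05,0,0,0,0.085],
])

```text
time_s: 41.08
ee_pos: [0.5962, 0.0793, 0.1815]
orientation: [-0.0, 1.0, 0.007, -0.001]
ft_force: [-0.2, -0.0, 0.1]
finger_gap: 0.989
grip_force: 0.0
```

```bash
python3 wz.py tilt .601 .0785 .108
```

```text
ee [0.5962 0.0793 0.1815] pred score 180.63269 best [2.927701e+02 5.970000e-01 7.650000e-02]
```

View pics/wtilt.png

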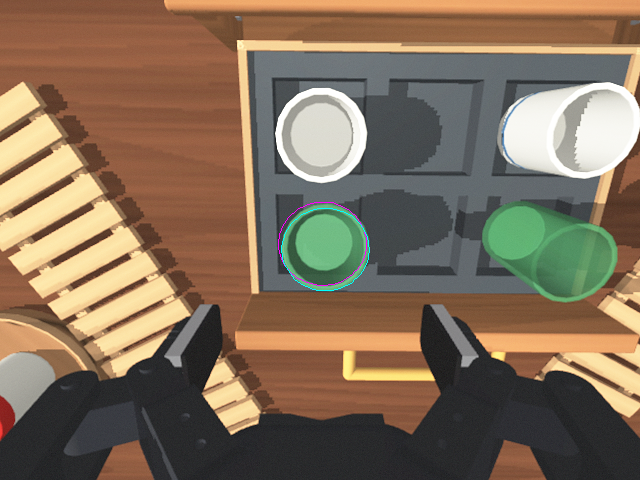

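Emit:
arm_command([
  [0,0.0025,0.03,0,0,0,0.085],
  [0,0.0025,0.06,0,0,0,0.085],
  [0,0.0025,0.085,0,0,0,0.085],
  [0,0.0025,0.1,0,0,0,0.085],
  [0,0.0025,0.107,0,0,0,0.085],
])

```text
time_s: 41.55
ee_pos: [0.5962, 0.0767, 0.074]
orientation: [-0.0, 1.0, 0.007, -0.001]
ft_force: [0.4, -0.1, -0.0]
finger_gap: 0.993
grip_force: 0.0
```

Emit:
arm_command([
  [0,0,0,0,0,0,0.085],
  [0,0,0,0,0,0,0.05],
  [0,0,0,0,0,0,0.05],
  [0,0,0,0,0,0,0.05],
  [0,0,0,0,0,0,0.05],
], force=30)

```text
time_s: 41.97
ee_pos: [0.5982, 0.0768, 0.0772]
orientation: [0.0, 1.0, 0.007, 0.002]
ft_force: [0.1, -0.0, 4.4]
finger_gap: 0.676
grip_force: 31.7
```

Emit:
arm_command([
  [0,0,-0.01,0,0,0,0.05],
  [0,0,-0.025,0,0,0,0.05],
  [0,0,-0.04,0,0,0,0.05],
  [0,0,-0.055,0,0,0,0.05],
  [0,0,-0.065,0,0,0,0.05],
])

```text
time_s: 42.38
ee_pos: [0.597, 0.0767, 0.1423]
orientation: [0.0, 1.0, 0.007, 0.001]
ft_force: [0.3, -0.5, -1.1]
finger_gap: 0.676
grip_force: 32.8
```

Emit:
arm_command([
  [0,0,0,0,0,0,0.05],
  [0,0,0,0,0,0,0.05],
  [0,0,0,0,0,0,0.05],
  [0,0,0,0,0,0,0.05],
  [0,0,0,0,0,0,0.05],
])

```text
time_s: 42.8
ee_pos: [0.596, 0.0768, 0.1393]
orientation: [-0.0, 1.0, 0.007, -0.001]
ft_force: [0.8, -0.4, -1.5]
finger_gap: 0.677
grip_force: 32.8
```

```bash
cat > tilt.py <<'E'
# fit held green cup (x,y,z base, tilt a,b) in wrist + top? wrist only, silhouette IoU
from h import *
from scipy.spatial.transform import Rotation as Ro
from scipy.optimize import minimize
import sys
s=sensors.state();q=s['orientation'];R=Ro.from_quat([q[1],q[2],q[3],q[0]]).as_matrix();W=CM['wrist']
im=vision.read_camera('wrist')[:,:,::-1].copy();cv2.imwrite(f'pics/w{sys.argv[1]}.png',im)
Rc=R@W['mount'][:3,:3];o=R@W['mount'][:3,3]+s['ee_pos']
M=cv2.inRange(cv2.cvtColor(im,cv2.COLOR_BGR2HSV),(48,70,30),(85,255,255))
k,l,st,ce=cv2.connectedComponentsWithStats(M)
i=min((i for i in range(1,k) if st[i,4]>2000),key=lambda i:abs(ce[i][0]-320));M=np.uint8(l==i)
T=np.linspace(0,2*np.pi,60)
yy=float(sys.argv[2]) if len(sys.argv)>2 else s['ee_pos'][1]
g=s['ee_pos']+R@[0,0,-.012]
def hul(p):
    x,dz,a=p;ax=np.array([np.sin(a),0,np.cos(a)]);e=np.array([ax[2],0,-ax[0]]);f=np.array([0,1.,0])
    c=g+np.array([x,yy-g[1],0])+ax*dz   # rim centre, dz above grip line
    P=np.array([c-ax*kk+.029*(np.cos(t)*e+np.sin(t)*f) for kk in(0,.08) for t in T])
    cc=(P-o)@Rc;return cv2.convexHull(np.float32(np.c_[cc[:,0]/cc[:,2]*W['fx']+W['cx'],cc[:,1]/cc[:,2]*W['fy']+W['cy']]))
def cost(p):
    B=np.zeros_like(M);cv2.fillPoly(B,[np.int32((hul(p)*16).round())],1,shift=4);return 1-(B&M).sum()/(B|M).sum()
r=min((minimize(cost,(0,.025,a),method='Nelder-Mead',options=dict(initial_simplex=[(0,.025,a),(.008,.025,a),(0,.035,a),(0,.025,a+.15)])) for a in(0,.2)),key=lambda r:r.fun)
x,dz,a=r.x;c=g[[0,2]]+np.array([x,0])+dz*np.array([np.sin(a),np.cos(a)]);b=c-.08*np.array([np.sin(a),np.cos(a)])
print('ee',s['ee_pos'].round(4),'fit x,dz,tilt',r.x.round(4),'IoUerr',round(r.fun,3),'rim xz',c.round(4),'base xz',b.round(4))
E
python3 tilt.py t1
```

```text
ee [0.596  0.0768 0.1393] fit x,dz,tilt [-0.0039  0.0192  0.2849] IoUerr 0.05 rim xz [0.5975 0.1697] base xz [0.575  0.0929]
```

The held cup tilts 0.285 rad, so its base front had been propped on the well lip. I'll turn it upright in hand and refit.

Emit:
arm_command([
  [0,0,0,0,5,0,0.05],
  [0,0,0,0,10,0,0.05],
  [0,0,0,0,16,0,0.05],
  [0,0,0,0,16,0,0.05],
  [0,0,0,0,16,0,0.05],
])

```text
time_s: 43.27
ee_pos: [0.5947, 0.0769, 0.1395]
orientation: [-0.001, 0.991, 0.007, 0.136]
ft_force: [1.6, 0.4, -0.6]
finger_gap: 0.678
grip_force: 32.8
```

Emit:
arm_command([
  [0,0,0,0,0,0,0.05],
  [0,0,0,0,0,0,0.05],
  [0,0,0,0,0,0,0.05],
  [0,0,0,0,0,0,0.05],
  [0,0,0,0,0,0,0.05],
])

```text
time_s: 43.68
ee_pos: [0.5974, 0.0767, 0.1404]
orientation: [-0.001, 0.99, 0.007, 0.139]
ft_force: [-0.3, 0.6, -1.2]
finger_gap: 0.672
grip_force: 32.8
```

```bash
python3 tilt.py t2
```

```text
ee [0.5974 0.0767 0.1404] fit x,dz,tilt [-0.0034  0.0187  0.0051] IoUerr 0.011 rim xz [0.5908 0.1706] base xz [0.5903 0.0906]
```

Emit:
arm_command([
  [-0.0019,-0.0035,-0.0006,0,0,0,0.05],
  [-0.006,-0.0035,0.0138,0,0,0,0.05],
  [-0.0102,-0.0035,0.0282,0,0,0,0.05],
  [-0.0143,-0.0035,0.0427,0,0,0,0.05],
  [-0.0171,-0.0035,0.0523,0,0,0,0.05],
])

```text
time_s: 44.15
ee_pos: [0.5939, 0.0805, 0.0841]
orientation: [-0.001, 0.99, 0.007, 0.138]
ft_force: [-0.1, -0.3, -1.3]
finger_gap: 0.68
grip_force: 32.8
```

Emit:
arm_command([
  [0,0,0,0,0,0,0.05],
  [0,0,0,0,0,0,0.05],
  [0,0,0,0,0,0,0.05],
  [0,0,0,0,0,0,0.05],
  [0,0,0,0,0,0,0.05],
])

```text
time_s: 44.57
ee_pos: [0.5953, 0.0802, 0.0863]
orientation: [-0.001, 0.99, 0.007, 0.14]
ft_force: [-0.1, 0.7, -0.7]
finger_gap: 0.675
grip_force: 32.8
```

```bash
python3 tilt.py t3
```

```text
ee [0.5953 0.0802 0.0863] fit x,dz,tilt [-0.0035  0.0188  0.0051] IoUerr 0.01 rim xz [0.5885 0.1166] base xz [0.5881 0.0366]
```

View pics/wt3.png

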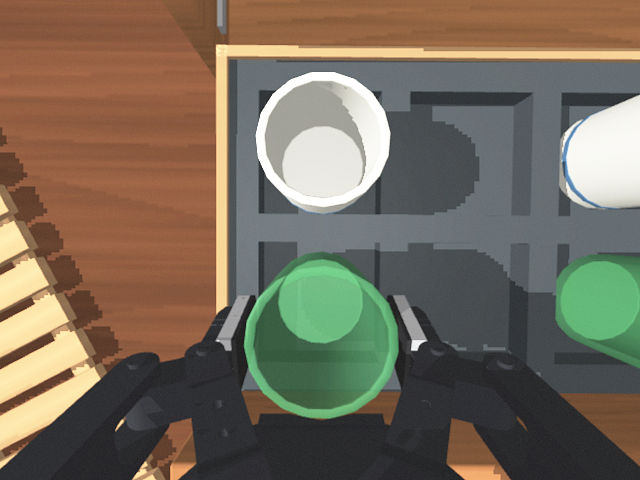

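The cup is upright and 10 mm above the well floor, inside the walls, with no contact force. Lowering and releasing.

Emit:
arm_command([
  [-0.0011,0,0.0038,0,0,0,0.05],
  [-0.0019,0,0.0067,0,0,0,0.05],
  [-0.0025,0,0.0086,0,0,0,0.05],
  [-0.0028,0,0.0096,0,0,0,0.05],
  [-0.0028,0,0.0096,0,0,0,0.05],
])

```text
time_s: 45.03
ee_pos: [0.5942, 0.0802, 0.0748]
orientation: [-0.001, 0.99, 0.006, 0.139]
ft_force: [0.4, -0.0, -1.2]
finger_gap: 0.674
grip_force: 32.8
```

Emit:
arm_command([
  [0,0,0,0,0,0,0.05],
  [0,0,0,0,0,0,0.061],
  [0,0,0,0,0,0,0.064],
  [0,0,0,0,0,0,0.072],
  [0,0,0,0,0,0,0.072],
])

```text
time_s: 45.45
ee_pos: [0.5948, 0.0802, 0.0756]
orientation: [-0.001, 0.99, 0.006, 0.14]
ft_force: [0.6, -0.2, -0.4]
finger_gap: 0.844
grip_force: 0.0
```

Emit:
arm_command([
  [0.0041,0,-0.0144,0,0,0,0.072],
  [0.011,0,-0.0384,0,0,0,0.072],
  [0.0193,0,-0.0673,0,0,0,0.072],
  [0.0276,0,-0.0961,0,0,0,0.072],
  [0.0386,0,-0.1345,0,0,0,0.072],
])

```text
time_s: 45.87
ee_pos: [0.5929, 0.0802, 0.2147]
orientation: [-0.001, 0.991, 0.006, 0.137]
ft_force: [0.3, 0.3, 0.2]
finger_gap: 0.845
grip_force: 0.0
```

Emit:
arm_command([
  [0,0,0,0,-6,0,0.072],
  [0,0,0,0,-12,0,0.072],
  [0,0,0,0,-16,0,0.072],
  [0,0,0,0,-16,0,0.072],
  [0,0,0,0,-16,0,0.072],
])

```text
time_s: 46.28
ee_pos: [0.5949, 0.0802, 0.2149]
orientation: [-0.0, 1.0, 0.007, 0.001]
ft_force: [-1.2, 0.1, 0.3]
finger_gap: 0.844
grip_force: 0.0
```

Emit:
arm_command([
  [-0.03,0,0,0,0,-7,0.05],
  [-0.06,0,0,0,0,-14,0.03],
  [-0.09,0,0,0,0,-21,0.01],
  [-0.12,0,0,0,0,-28,0.0],
  [-0.15,0,0,0,0,-35,0.0],
])

```text
time_s: 46.7
ee_pos: [0.4411, 0.0785, 0.2146]
orientation: [-0.0, 0.951, 0.31, -0.0]
ft_force: [-0.9, 0.1, -0.1]
finger_gap: 0.131
grip_force: 0.0
```

Emit:
arm_command([
  [0,0,0,0,0,-7,0],
  [0,0,0,0,0,-14,0],
  [0,0,0,0,0,-21,0],
  [0,0,0,0,0,-28,0],
  [0,0,0,0,0,-35,0],
])

```text
time_s: 47.12
ee_pos: [0.4426, 0.0785, 0.2149]
orientation: [-0.0, 0.814, 0.581, -0.0]
ft_force: [-0.5, -0.5, 0.3]
finger_gap: -0.001
grip_force: 0.0
```

Emit:
arm_command([
  [0,0,0,0,0,-7,0],
  [0,0,0,0,0,-14,0],
  [0,0,0,0,0,-20,0],
  [0,0,0,0,0,-20,0],
  [0,0,0,0,0,-20,0],
])

```text
time_s: 47.53
ee_pos: [0.4432, 0.0784, 0.2149]
orientation: [-0.0, 0.703, 0.711, -0.0]
ft_force: [-0.5, 0.3, -0.2]
finger_gap: 0.002
grip_force: 0.0
```

```bash
python3 m2.py 10; cat > chk.py <<'E'
from h import *
from scipy.optimize import minimize
import sys
T=np.linspace(0,2*np.pi,60)
im=cv2.imread(f'pics/top{sys.argv[1]}.png');hsv=cv2.cvtColor(im,cv2.COLOR_BGR2HSV)
def hul(p,h,r=.029):
    x,y,a,b=p;ax=np.array([a,b,1.]);ax/=np.linalg.norm(ax)
    e=np.cross(ax,[0,1,0]);e/=np.linalg.norm(e);f=np.cross(ax,e);z0=.026+r*np.hypot(a,b)
    return cv2.convexHull(np.float32([proj('top',np.array([x,y,z0])+ax*k+r*(np.cos(t)*e+np.sin(t)*f)) for k in(0,h) for t in T]))[:,0]
dx=float(sys.argv[2]) if len(sys.argv)>2 else 0
for nm,box,h,lo,hi in(('gL',(.588,.081),.08,(48,70,30),(85,255,255)),('gR',(.591,-.091),.08,(48,70,30),(85,255,255)),('pL',(.674,.081),.07,(0,0,135),(180,45,255)),('pR',(.676,-.091),.07,(0,0,135),(180,45,255))):
    box=(box[0]+dx,box[1])
    u0,v0=(proj('top',(*box,.06))-16).astype(int);S=4
    Mc=cv2.resize(cv2.inRange(hsv,lo,hi)[v0:v0+32,u0:u0+32],None,fx=S,fy=S)>127
    def cost(p):
        B=np.zeros(Mc.shape,np.uint8);cv2.fillPoly(B,[np.int32(((hul(p,h)-[u0,v0]+.5)*S).round())],1);B=B>0
        return 1-(B&Mc).sum()/(B|Mc).sum()
    x0=np.array([*box,0,0]);r=min((minimize(cost,x0,method='Nelder-Mead',options=dict(initial_simplex=[x0]+[x0+s*d for d in np.diag([.01,.01,.2,.2])],maxiter=300)) for s in(1,-1)),key=lambda r:r.fun)
    print(nm,r.x.round(3),round(r.fun,3))
E
python3 chk.py 10; python3 -c "
import cv2
cv2.imwrite('pics/c10.png',cv2.resize(cv2.imread('pics/top10.png')[170:330,140:460],None,fx=2.5,fy=2.5,interpolation=cv2.INTER_CUBIC))"
```

```text
[0.4432 0.0784 0.2149] [-3.000e-04  7.034e-01  7.108e-01 -2.000e-04]
gL [ 0.592  0.083 -0.045 -0.007] 0.041
gR [ 0.594 -0.09  -0.042 -0.004] 0.035
pL [ 0.673  0.083  0.004 -0.023] 0.034
pR [ 0.678 -0.09   0.005  0.003] 0.043
```

View pics/c10.png

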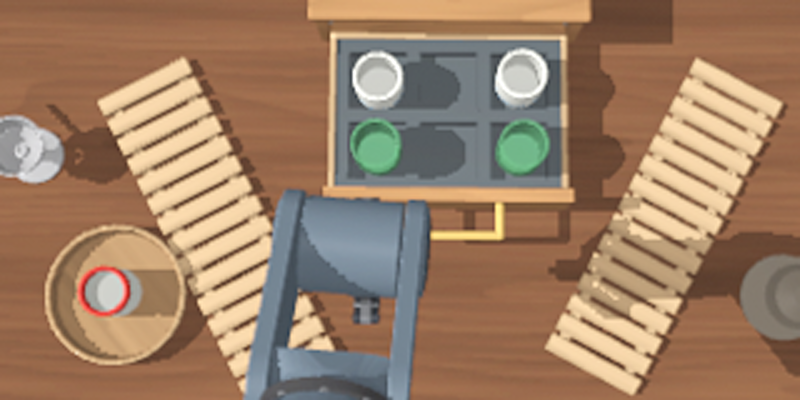

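All four cups are upright in their wells, and the taped cup stands in the tray at crop (106,290). Now I'll push the drawer shut with the closed fingers on the bar.

Emit:
arm_command([
  [-0.03,0,0,0,0,0,0],
  [-0.06,0,0.02,0,0,0,0],
  [-0.085,0,0.05,0,0,0,0],
  [-0.085,0,0.085,0,0,0,0],
  [-0.085,0,0.12,0,0,0,0],
])

```text
time_s: 48.05
ee_pos: [0.4468, -0.0084, 0.0948]
orientation: [0.002, 0.704, 0.71, 0.001]
ft_force: [0.8, 0.1, -0.7]
finger_gap: 0.004
grip_force: 0.0
```

Emit:
arm_command([
  [0,0,0.015,0,0,0,0],
  [0,0,0.024,0,0,0,0],
  [0,0.004,0.024,0,0,0,0],
  [0,0.009,0.024,0,0,0,0],
  [0,0.014,0.024,0,0,0,0],
])

```text
time_s: 48.47
ee_pos: [0.4614, -0.0067, 0.0723]
orientation: [0.001, 0.702, 0.712, 0.001]
ft_force: [1.3, -0.3, 0.3]
finger_gap: 0.002
grip_force: 0.0
```

Emit:
arm_command([
  [0,0.004,0,0,0,0,0],
  [0,0.008,0,0,0,0,0],
  [0,0.013,0,0,0,0,0],
  [0,0.019,0,0,0,0,0],
  [0,0.026,0,0,0,0,0],
])

```text
time_s: 48.88
ee_pos: [0.4855, -0.0059, 0.0716]
orientation: [-0.0, 0.702, 0.712, -0.0]
ft_force: [-2.9, 0.0, 3.1]
finger_gap: 0.001
grip_force: 1.3
```

Emit:
arm_command([
  [0,0.008,0,0,0,0,0],
  [0,0.016,0,0,0,0,0],
  [0,0.024,0,0,0,0,0],
  [0,0.032,0,0,0,0,0],
  [0,0.04,0,0,0,0,0],
])

```text
time_s: 49.3
ee_pos: [0.5267, -0.0057, 0.0712]
orientation: [0.0, 0.702, 0.712, 0.0]
ft_force: [-2.9, 0.3, 1.8]
finger_gap: 0.0
grip_force: 1.3
```

Emit:
arm_command([
  [0,0.008,0,0,0,0,0],
  [0,0.016,0,0,0,0,0],
  [0,0.024,0,0,0,0,0],
  [0,0.032,0,0,0,0,0],
  [0,0.04,0,0,0,0,0],
])

```text
time_s: 49.72
ee_pos: [0.5665, -0.0054, 0.0712]
orientation: [0.0, 0.702, 0.712, -0.0]
ft_force: [-2.6, -2.0, 1.7]
finger_gap: 0.0
grip_force: 1.3
```

Emit:
arm_command([
  [0,0.008,0,0,0,0,0],
  [0,0.016,0,0,0,0,0],
  [0,0.024,0,0,0,0,0],
  [0,0.032,0,0,0,0,0],
  [0,0.04,0,0,0,0,0],
])

```text
time_s: 50.13
ee_pos: [0.6064, -0.0047, 0.0711]
orientation: [-0.0, 0.702, 0.712, -0.0]
ft_force: [-2.7, -1.5, 0.4]
finger_gap: 0.0
grip_force: 1.3
```

Emit:
arm_command([
  [0,0.008,0,0,0,0,0],
  [0,0.016,0,0,0,0,0],
  [0,0.024,0,0,0,0,0],
  [0,0.031,0,0,0,0,0],
  [0,0.037,0,0,0,0,0],
])

```text
time_s: 50.55
ee_pos: [0.6437, -0.0041, 0.0711]
orientation: [0.0, 0.702, 0.712, 0.0]
ft_force: [-2.2, -2.4, -0.3]
finger_gap: 0.002
grip_force: 1.2
```

Emit:
arm_command([
  [0,0.004,0,0,0,0,0],
  [0,0.007,0,0,0,0,0],
  [0,0.01,0,0,0,0,0],
  [0,0.013,0,0,0,0,0],
  [0,0.015,0,0,0,0,0],
])

```text
time_s: 50.97
ee_pos: [0.6579, -0.0039, 0.0712]
orientation: [-0.0, 0.702, 0.712, 0.0]
ft_force: [-2.8, -1.4, -0.0]
finger_gap: 0.003
grip_force: 1.0
```

Emit:
arm_command([
  [0,0.002,0,0,0,0,0],
  [0,0.004,0,0,0,0,0],
  [0,0.006,0,0,0,0,0],
  [0,0.008,0,0,0,0,0],
  [0,0.009,0,0,0,0,0],
])

```text
time_s: 51.38
ee_pos: [0.6639, -0.0038, 0.0712]
orientation: [-0.003, 0.702, 0.712, -0.002]
ft_force: [-8.9, -2.4, 5.7]
finger_gap: 0.002
grip_force: 4.7
```

Emit:
arm_command([
  [0,0.002,0,0,0,0,0],
  [0,0.004,0,0,0,0,0],
  [0,0.004,0,0,0,0,0],
  [0,0.004,0,0,0,0,0],
  [0,0.004,0,0,0,0,0],
])

```text
time_s: 51.8
ee_pos: [0.664, -0.0038, 0.0712]
orientation: [-0.006, 0.702, 0.712, -0.005]
ft_force: [-14.7, -4.4, 9.4]
finger_gap: 0.003
grip_force: 7.6
```

Emit:
arm_command([
  [0,-0.005,0,0,0,0,0],
  [0,-0.015,0,0,0,0,0],
  [0,-0.035,0,0,0,0,0],
  [0,-0.065,0,0,0,0,0],
  [0,-0.1,0,0,0,0,0],
])

```text
time_s: 52.22
ee_pos: [0.5733, -0.0052, 0.072]
orientation: [0.003, 0.703, 0.712, 0.002]
ft_force: [-0.3, -0.6, -1.1]
finger_gap: 0.003
grip_force: 0.0
```

Emit:
arm_command([
  [0,-0.02,-0.03,0,0,0,0],
  [0,-0.04,-0.06,0,0,0,0],
  [0,-0.06,-0.09,0,0,0,0],
  [0,-0.08,-0.12,0,0,0,0],
  [0,-0.1,-0.15,0,0,0,0],
])

```text
time_s: 52.63
ee_pos: [0.4711, -0.0062, 0.2231]
orientation: [0.001, 0.703, 0.712, 0.001]
ft_force: [-0.4, 0.0, 0.9]
finger_gap: -0.0
grip_force: 0.0
```

Emit:
arm_command([
  [0,0,0,0,0,0,0],
  [0,0,0,0,0,0,0],
  [0,0,0,0,0,0,0],
  [0,0,0,0,0,0,0],
  [0,0,0,0,0,0,0],
])

```text
time_s: 53.05
ee_pos: [0.4711, -0.0063, 0.2201]
orientation: [-0.001, 0.702, 0.712, -0.0]
ft_force: [-1.2, 0.5, -0.2]
finger_gap: 0.003
grip_force: 0.0
```

```bash
python3 m2.py 11; python3 -c "
import cv2,numpy as np
a=cv2.imread('pics/top11.png')[170:330,100:500];b=cv2.imread('pics/scene11.png')[140:340,80:560]
cv2.imwrite('pics/c11.png',np.vstack([cv2.resize(a,(640,256)),cv2.resize(b,(640,267))]))"
```

```text
[ 0.4711 -0.0063  0.2201] [-7.000e-04  7.024e-01  7.118e-01 -3.000e-04]
```

View pics/c11.png

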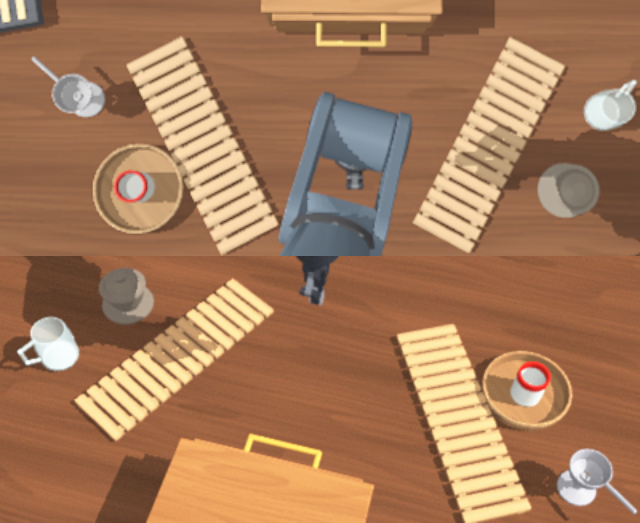

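The drawer is shut against its stop (handle travel of about 0.2 m). The taped cup is upright in the tray at (130,187), the bystanders are in place, and the arm is clear.

```bash
python3 -c "
from bench import robot
print(robot.job_done())"
```

```text
the job is handed in; nothing more can be done
None
```

The job is handed in, with no verdict returned: before the drawer closed, the camera showed both porcelain cups upright in back-row wells and both glasses upright in front-row wells, one of them reset after first landing tilted; the taped porcelain cup stands in the tray, the drawer was pushed shut to its stop, and the gaiwan, strainer and pitcher look undisturbed.

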